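# Pack the cup lids in the round tin and park it under the riser

## Task

Pack all the wooden cup lids lying on the counter flat into the round tin in a close honeycomb: one in the middle of the tin and the others round it, side by side or with whole places left free between them, so that a missing lid would still fit. Then slide the packed tin (it has a stub handle) along the counter, without lifting it off, in between the guide rails and under the cup riser until it is fully home against the back stop, with the lids still packed. Leave the cups on the riser and the other things alone.

Things in the scene. Friction and masses are not known exactly. Their poses are not given: they have to be found in the camera images.
- lid_1: One of seven identical round wooden cup lids (5 to 7 are there in a run; None if absent): flat disc 54 mm across and 9 mm thick, with an upright knob in the middle, 20 mm across, from 9 to 39 mm above the underside. 50 g. Origin: centre of the underside; z up through the knob.
- lid_2: One of seven identical round wooden cup lids (5 to 7 are there in a run; None if absent): flat disc 54 mm across and 9 mm thick, with an upright knob in the middle, 20 mm across, from 9 to 39 mm above the underside. 50 g. Origin: centre of the underside; z up through the knob.
- lid_3: One of seven identical round wooden cup lids (5 to 7 are there in a run; None if absent): flat disc 54 mm across and 9 mm thick, with an upright knob in the middle, 20 mm across, from 9 to 39 mm above the underside. 50 g. Origin: centre of the underside; z up through the knob.
- lid_4: One of seven identical round wooden cup lids (5 to 7 are there in a run; None if absent): flat disc 54 mm across and 9 mm thick, with an upright knob in the middle, 20 mm across, from 9 to 39 mm above the underside. 50 g. Origin: centre of the underside; z up through the knob.
- lid_5: One of seven identical round wooden cup lids (5 to 7 are there in a run; None if absent): flat disc 54 mm across and 9 mm thick, with an upright knob in the middle, 20 mm across, from 9 to 39 mm above the underside. 50 g. Origin: centre of the underside; z up through the knob.
- lid_6: One of seven identical round wooden cup lids (5 to 7 are there in a run; None if absent): flat disc 54 mm across and 9 mm thick, with an upright knob in the middle, 20 mm across, from 9 to 39 mm above the underside. 50 g. Origin: centre of the underside; z up through the knob.
- lid_7: One of seven identical round wooden cup lids (5 to 7 are there in a run; None if absent): flat disc 54 mm across and 9 mm thick, with an upright knob in the middle, 20 mm across, from 9 to 39 mm above the underside. 50 g. Origin: centre of the underside; z up through the knob.
- tin: Open round metal tin, loose, 0.32 to 0.52 kg empty: 180 mm across outside, 174 mm inside, 34 mm high, inner floor 4 mm above its underside. Seven lids just fit flat: one in the middle, six round it with centres 54 to 60 mm from the tin's. Its stub handle is on the -x side. Origin: centre of the underside, z up.
- tin_handle (a point): Grip point of the tin's stub handle, 117 mm from the tin's centre along its -x: an upright wooden block 14 mm wide (tin's y), 26 mm long (tin's x), from 4 to 46 mm above the underside, joined to the wall by a bracket 10 mm wide whose top is 22 mm up. The point is the block's middle, 25 mm above the underside; axes as the tin's.
- riser: Fixed wooden counter riser, two espresso cups on top. Origin: on the counter, where the centre of the tin's underside is when fully home; x points the way in, z up. Its top board covers x = -3 to 109 mm, underside 60 mm and top 72 mm above the counter, between side panels at y = +-96 mm. The back stop's face is at x = 91 mm (1 mm beyond the tin's wall).
- riser_mouth (a point): Middle of the mouth of the riser's lane on the counter, at x = -105 mm of the riser: two guide rails 22 mm high and 14 mm thick with rounded ends run from here to the side panels, 192 mm apart inside (y = -96 and 96 mm); axes as the riser's.
- espresso_cup_1: Green-grey espresso cup, 63 mm across, 49 mm high, on top of the riser; leave alone. Origin: centre of its foot.
- espresso_cup_2: Cream espresso cup, blue inside, 58 mm across, 55 mm high, on top of the riser; leave alone. Origin: centre of its foot.
- cocoa_shaker: Cocoa shaker, 44 mm across, 90 mm high, standing behind the work; leave alone. Origin: centre of its foot.
- grinder_brush: Brush with wooden handle, 46 x 150 x 20 mm, lying to the left; leave alone. Origin: centre of its underside.
There are look-alikes about, which are no part of the job. Leave any blue or white look-alike of the lid_1 alone.

How it is judged:
On the way, in this order (a step that is already met when the one before it is completed fails the run):
1. all lids are packed flat in the tin in the honeycomb, one in the middle, and let go, while the tin is still outside the rails (horizontal distance between each of lid_1, lid_2, lid_3, lid_4, lid_5, lid_6, lid_7 and tin below 0.066 m and z of lid_1 in the frame of tin between 0 and 0.008 m and angle between each of lid_1, lid_2, lid_3, lid_4, lid_5, lid_6, lid_7's own z axis and vertical below 0.1 rad and z of lid_2 in the frame of tin between 0 and 0.008 m and z of lid_3 in the frame of tin between 0 and 0.008 m and z of lid_4 in the frame of tin between 0 and 0.008 m and z of lid_5 in the frame of tin between 0 and 0.008 m and z of lid_6 in the frame of tin between 0 and 0.008 m and z of lid_7 in the frame of tin between 0 and 0.008 m and horizontal distance between any of lid_1, lid_2, lid_3, lid_4, lid_5, lid_6, lid_7 and tin below 0.015 m and (horizontal distance between lid_1 and lid_2 below 0.069 m or horizontal distance between lid_1 and lid_2 above 0.085 m) and (horizontal distance between lid_1 and lid_3 below 0.069 m or horizontal distance between lid_1 and lid_3 above 0.085 m) and (horizontal distance between lid_1 and lid_4 below 0.069 m or horizontal distance between lid_1 and lid_4 above 0.085 m) and (horizontal distance between lid_1 and lid_5 below 0.069 m or horizontal distance between lid_1 and lid_5 above 0.085 m) and (horizontal distance between lid_1 and lid_6 below 0.069 m or horizontal distance between lid_1 and lid_6 above 0.085 m) and (horizontal distance between lid_1 and lid_7 below 0.069 m or horizontal distance between lid_1 and lid_7 above 0.085 m) and (horizontal distance between lid_2 and lid_3 below 0.069 m or horizontal distance between lid_2 and lid_3 above 0.085 m) and (horizontal distance between lid_2 and lid_4 below 0.069 m or horizontal distance between lid_2 and lid_4 above 0.085 m) and (horizontal distance between lid_2 and lid_5 below 0.069 m or horizontal distance between lid_2 and lid_5 above 0.085 m) and (horizontal distance between lid_2 and lid_6 below 0.069 m or horizontal distance between lid_2 and lid_6 above 0.085 m) and (horizontal distance between lid_2 and lid_7 below 0.069 m or horizontal distance between lid_2 and lid_7 above 0.085 m) and (horizontal distance between lid_3 and lid_4 below 0.069 m or horizontal distance between lid_3 and lid_4 above 0.085 m) and (horizontal distance between lid_3 and lid_5 below 0.069 m or horizontal distance between lid_3 and lid_5 above 0.085 m) and (horizontal distance between lid_3 and lid_6 below 0.069 m or horizontal distance between lid_3 and lid_6 above 0.085 m) and (horizontal distance between lid_3 and lid_7 below 0.069 m or horizontal distance between lid_3 and lid_7 above 0.085 m) and (horizontal distance between lid_4 and lid_5 below 0.069 m or horizontal distance between lid_4 and lid_5 above 0.085 m) and (horizontal distance between lid_4 and lid_6 below 0.069 m or horizontal distance between lid_4 and lid_6 above 0.085 m) and (horizontal distance between lid_4 and lid_7 below 0.069 m or horizontal distance between lid_4 and lid_7 above 0.085 m) and (horizontal distance between lid_5 and lid_6 below 0.069 m or horizontal distance between lid_5 and lid_6 above 0.085 m) and (horizontal distance between lid_5 and lid_7 below 0.069 m or horizontal distance between lid_5 and lid_7 above 0.085 m) and (horizontal distance between lid_6 and lid_7 below 0.069 m or horizontal distance between lid_6 and lid_7 above 0.085 m) and contact force between the fingers and lid_1 below 0.1 N and contact force between the fingers and lid_2 below 0.1 N and contact force between the fingers and lid_3 below 0.1 N and contact force between the fingers and lid_4 below 0.1 N and contact force between the fingers and lid_5 below 0.1 N and contact force between the fingers and lid_6 below 0.1 N and contact force between the fingers and lid_7 below 0.1 N and x of tin in the frame of riser below -0.15 m), for 0.2 s.
2. the tin stands fully home under the riser (x of tin in the frame of riser between -0.008 and 0.006 m and y of tin in the frame of riser between -0.01 and 0.01 m and height (world z) of tin below 0.004 m and angle between tin's own z axis and vertical below 0.05 rad), for 0.2 s.
At the end, for the whole second after the job is handed in: All lids flat in the tin (4 mm, 0.1 rad; centres within 66 mm of the tin's), one within 15 mm of its centre; any two lids neighbours (centres under 69 mm apart) or a place apart (over 85 mm); tin on the counter, within 8 mm of home and 10 mm of the lane's middle; all at rest (all of step 2 and horizontal distance between each of lid_1, lid_2, lid_3, lid_4, lid_5, lid_6, lid_7 and tin below 0.066 m and z of lid_1 in the frame of tin between 0 and 0.008 m and angle between each of lid_1, lid_2, lid_3, lid_4, lid_5, lid_6, lid_7's own z axis and vertical below 0.1 rad and z of lid_2 in the frame of tin between 0 and 0.008 m and z of lid_3 in the frame of tin between 0 and 0.008 m and z of lid_4 in the frame of tin between 0 and 0.008 m and z of lid_5 in the frame of tin between 0 and 0.008 m and z of lid_6 in the frame of tin between 0 and 0.008 m and z of lid_7 in the frame of tin between 0 and 0.008 m and horizontal distance between any of lid_1, lid_2, lid_3, lid_4, lid_5, lid_6, lid_7 and tin below 0.015 m and (horizontal distance between lid_1 and lid_2 below 0.069 m or horizontal distance between lid_1 and lid_2 above 0.085 m) and (horizontal distance between lid_1 and lid_3 below 0.069 m or horizontal distance between lid_1 and lid_3 above 0.085 m) and (horizontal distance between lid_1 and lid_4 below 0.069 m or horizontal distance between lid_1 and lid_4 above 0.085 m) and (horizontal distance between lid_1 and lid_5 below 0.069 m or horizontal distance between lid_1 and lid_5 above 0.085 m) and (horizontal distance between lid_1 and lid_6 below 0.069 m or horizontal distance between lid_1 and lid_6 above 0.085 m) and (horizontal distance between lid_1 and lid_7 below 0.069 m or horizontal distance between lid_1 and lid_7 above 0.085 m) and (horizontal distance between lid_2 and lid_3 below 0.069 m or horizontal distance between lid_2 and lid_3 above 0.085 m) and (horizontal distance between lid_2 and lid_4 below 0.069 m or horizontal distance between lid_2 and lid_4 above 0.085 m) and (horizontal distance between lid_2 and lid_5 below 0.069 m or horizontal distance between lid_2 and lid_5 above 0.085 m) and (horizontal distance between lid_2 and lid_6 below 0.069 m or horizontal distance between lid_2 and lid_6 above 0.085 m) and (horizontal distance between lid_2 and lid_7 below 0.069 m or horizontal distance between lid_2 and lid_7 above 0.085 m) and (horizontal distance between lid_3 and lid_4 below 0.069 m or horizontal distance between lid_3 and lid_4 above 0.085 m) and (horizontal distance between lid_3 and lid_5 below 0.069 m or horizontal distance between lid_3 and lid_5 above 0.085 m) and (horizontal distance between lid_3 and lid_6 below 0.069 m or horizontal distance between lid_3 and lid_6 above 0.085 m) and (horizontal distance between lid_3 and lid_7 below 0.069 m or horizontal distance between lid_3 and lid_7 above 0.085 m) and (horizontal distance between lid_4 and lid_5 below 0.069 m or horizontal distance between lid_4 and lid_5 above 0.085 m) and (horizontal distance between lid_4 and lid_6 below 0.069 m or horizontal distance between lid_4 and lid_6 above 0.085 m) and (horizontal distance between lid_4 and lid_7 below 0.069 m or horizontal distance between lid_4 and lid_7 above 0.085 m) and (horizontal distance between lid_5 and lid_6 below 0.069 m or horizontal distance between lid_5 and lid_6 above 0.085 m) and (horizontal distance between lid_5 and lid_7 below 0.069 m or horizontal distance between lid_5 and lid_7 above 0.085 m) and (horizontal distance between lid_6 and lid_7 below 0.069 m or horizontal distance between lid_6 and lid_7 above 0.085 m) and linear speed of each of tin, lid_1, lid_2, lid_3, lid_4, lid_5, lid_6, lid_7 below 0.01 m/s); the robot touches nothing.
It fails at once if the tin is lifted more than 20 mm off the counter or tipped (height (world z) of tin above 0.02 m or angle between tin's own z axis and vertical above 0.25 rad).
It fails at once if a cup on the riser is knocked (moved over 30 mm or tipped) (distance of any of espresso_cup_1, espresso_cup_2 from where it was at the start of the episode above 0.03 m or angle between any of espresso_cup_1, espresso_cup_2's own z axis and vertical above 0.5 rad).
It fails at once if the shaker or the brush is knocked away (moved over 40 mm) (distance of any of cocoa_shaker, grinder_brush from where it was at the start of the episode above 0.04 m).
Of lid_1, lid_2, lid_3, lid_4, lid_5, lid_6, lid_7 only 5 to 7 are there at a start; the rules pass over those that are not, and their reading is None.
At some moment in a run one of lid_1, lid_2, lid_3, lid_4, lid_5, lid_6, lid_7 may be knocked a few centimetres aside while the robot is not near it.
Once in a run the grip may slacken for a moment while it holds something.
It also fails if it takes over 210 s, if anything falls off the work surface, if the arm or the gripper's body presses on something with over 40 N, if the wrist force passes 120 N, or if a joint passes its speed limit or range.

## Robot

A 6-joint arm with a two-finger parallel gripper is mounted at the origin on a cart in front of the work surface, level with it; the furniture and walls round the work are solid. World frame = base frame: x ahead of the robot, y to its left, z up, the work surface at z = 0. Lengths are in m, angles in rad, forces in N, time in s.
With the tool pointing down it reaches from about 0.25 to 0.8 m from the base axis. Payload 8.5 kg.
Tool frame: the origin (TCP) lies midway between the tips of the shut fingers; the grasp point (between the pads) lies 19 mm behind it; x points along the fingers, z is the direction in which the jaws open and shut, and the axes are right-handed (so a half turn about x gives the same grasp; the last joint's range is limited). The gripper opens to 85 mm and grips with 20 to 120 N. Pads are 22 mm wide; open, the fingers measure 114 mm over their backs; the gripper's body (76 mm by 85 mm) begins 54 mm behind the grasp point. The pads swing forward as they close: fully open they stand 13 mm farther back than shut.
Start: joints at [-1.111, 0.238, -0.013, 1.319, 0, 1.571], TCP at [0.233, -0.47, 0.231] pointing down, gripper open.
Joint ranges: [-2.66, 2.66], [-1.03, 1.9], [-1.14, 1.46], [-1.82, 2.27], [-1.45, 1.34], [-3.14, 3.14]. Speed limits (rad/s): [2.22, 2.22, 2.79, 3.14, 3.14, 3.14].

## Interface

Orientations are given as a rotation vector (axis times angle).
In Python, from station import r, vision gives the robot as it stands. The module is installed in compiled form; this text tells all that it offers.
- The arm moves only by the tool arm_command, never from a script. Its argument "commands" is a list of rows, each a list of 3 entries, a list of its own where there are three numbers: the opening, from 0 (shut) to 1 (fully open), then the shift along the tool's x, y, z in m, then the turn about the tool's x in rad. In form: [[gripper, [x, y, z], spin], ...]. A call has 1 to 10 rows; each row shifts and turns the commanded pose from where the row before left it, along the tool's axes as they then stand; what a row does not reach is not made up. A row lasts 1/12 s, in which the tool goes at most 41.7 mm and 7.16 degrees, less where a joint would pass 70% of its speed; a pose out of reach is approached as far as the arm can. A call with a gripper value outside its range is refused whole. The fingers move at their own pace and stop on an object; the grip force is fixed at half the most. Time passes only in rows, so rows that do not move let the fingers close. It gives the time, the measured TCP pose, the force and the opening at its end, in the units of the state.
- r.get_obs(): the state, without advancing time (a new reading comes with each control period).
- vision.camera(name): name is "side" or "top"; returns a dict with "img" (420x560x3 uint8, red, green, blue), "fovy" (degrees; the focal length in pixels is half the picture's height over the tangent of half this angle, whatever the lens; pixels are square), "cx", "cy" (the principal point, pixels), "k1" (the pictures are not rectified: a ray, as slopes to the right and down, at radius r is drawn at 1 + k1 r^2 times it, then the intrinsics apply), "camera_from_world" (4x4, takes a point from world to camera coordinates). Camera axes: x right, y down, z forward; pixel columns grow to the right and rows downward; lengths in m; the calibration is good to about 2 mm. A picture is of the moment at which its call begins. There is no depth.
- r.job_done(): hands the job in, once; it reports no verdict.
The state is a dict: "time_s": time; "qpos": joint angles; "joint_velocities": joint speeds; "joint_torque": joint torques, N m; "eef_pos": TCP position; "eef_rot": TCP orientation; "ft_force": force on the tool from outside, world axes, zero at the start; "moment": the same for the moment, N m; "finger_gap": opening from 0.0 (shut) to 1.0 (fully open).
Only numpy, scipy, OpenCV 4.12 (cv2) and the standard library are available. Lean on these libraries where they do the work, as an engineer would, in place of code of your own. Each camera call takes 0.05 s, during which the arm holds its last target.

## Working session

There is one attempt and no reset: what is moved stays moved. The work goes in short steps, Python scripts to look and compute and a tool call to move; the robot and the scene stay as the last step left them, time stands still between calls to the robot, and variables do not carry over. Pictures are saved under pics/ and viewed, and the job is handed in when it is done.

Besides the shell and the picture viewer there is one more tool, called after "Emit:" as name(argument=value, ...), one argument or row to a line, values as JSON. arm_command: Moves the arm, as the interface text tells. Its arguments: {"type":"object","properties":{"commands":{"type":"array","items":{"type":"array"}}},"required":["commands"]}

```bash
mkdir -p pics; ls
python3 - <<'E'
from station import r, vision
import cv2
print(r.get_obs())
for n in ("side","top"):
    c=vision.camera(n)
    cv2.imwrite(f"pics/{n}0.png",c["img"][:,:,::-1])
    print(n,c["fovy"],c["cx"],c["cy"],c["k1"],c["camera_from_world"])
E
```

```text
pics
{'time_s': 0.0, 'qpos': array([-1.11097491e+00,  2.38811785e-01, -1.42288260e-02,  1.31919905e+00,
        4.10510501e-05,  1.57081448e+00]), 'joint_velocities': array([ 0.00112064,  0.00232204, -0.00010044, -0.00077155, -0.00064972,
        0.00073953]), 'joint_torque': array([ 4.27135128e-04, -5.38775969e+01,  3.46439910e+01,  1.82087399e-02,
        7.54934717e-06,  1.36747070e-05]), 'eef_pos': array([ 0.23282198, -0.47010407,  0.23067126]), 'eef_rot': array([ 0.86500386,  1.39354482, -0.86369918]), 'ft_force': array([-0.3599144 , -0.25244792, -1.11183264]), 'moment': array([-0.01777581, -0.05695634, -0.05135004]), 'finger_gap': 1.0025876515975825}
side 55.932742433050805 280.05673135915725 213.35243066890715 -0.0720361960317512 [[-0.96038705 -0.27857493  0.00726135  0.5385008 ]
 [-0.15521576  0.51310196 -0.84417679  0.10997226]
 [ 0.23144068 -0.81186353 -0.53601569  1.30668814]
 [ 0.          0.          0.          1.        ]]
top 57.26720145670955 280.4751178061641 206.64317810101215 -0.00036711677345912494 [[-0.18740867 -0.98217799  0.01429613  0.18326476]
 [-0.83903202  0.1524931  -0.52227495  0.47083884]
 [ 0.5107869  -0.10987376 -0.85265732  1.02016377]
 [ 0.          0.          0.          1.        ]]
```

View pics/side0.png

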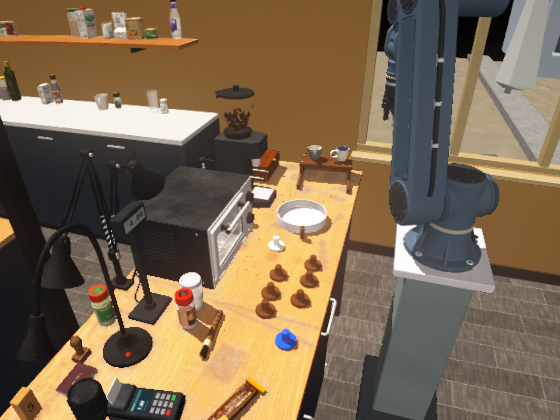

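View pics/top0.png

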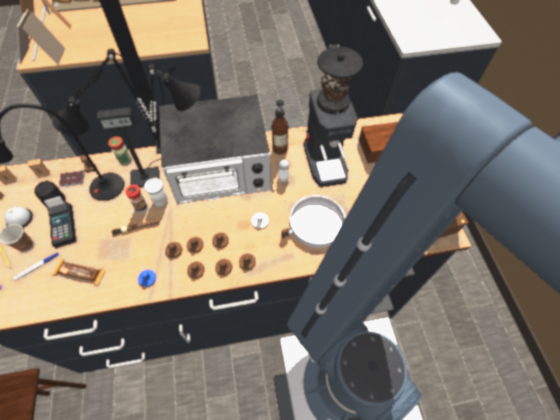

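Six brown lids are visible in both views: side around (265–313, 263–310), top around (174–247, 241–270). There is also a white look-alike at side (277,243), a blue one at (286,340), the tin at side (302,215), and the riser at side (325,165). In the top view the arm hides the riser.

```bash
cat > h.py <<'E'
import numpy as np, cv2
from station import r, vision
def cam(n):
    c=vision.camera(n); f=210/np.tan(np.radians(c["fovy"]/2))
    c["K"]=np.array([[f,0,c["cx"]],[0,f,c["cy"]],[0,0,1.]]); c["D"]=np.array([c["k1"],0,0,0,0.])
    T=c["camera_from_world"]; c["R"]=T[:3,:3]; c["t"]=T[:3,3]; c["o"]=-c["R"].T@c["t"]; return c
def rays(c,uv):
    p=cv2.undistortPoints(np.array(uv,float).reshape(-1,1,2),c["K"],c["D"]).reshape(-1,2)
    return np.c_[p,np.ones(len(p))]@c["R"]
def plane(c,uv,z):
    d=rays(c,uv); return c["o"]+d*((z-c["o"][2])/d[:,2])[:,None]
def proj(c,P):
    return cv2.projectPoints(np.array(P,float).reshape(-1,1,3),cv2.Rodrigues(c["R"])[0],c["t"],c["K"],c["D"])[0].reshape(-1,2)
def tri(c1,u1,c2,u2):
    d1=rays(c1,[u1])[0]; d2=rays(c2,[u2])[0]
    A=np.c_[d1,-d2]; s=np.linalg.lstsq(A,c2["o"]-c1["o"],rcond=None)[0]
    a=c1["o"]+s[0]*d1;b=c2["o"]+s[1]*d2
    return (a+b)/2,np.linalg.norm(a-b)
def brown(c):
    hsv=cv2.cvtColor(c["img"],cv2.COLOR_RGB2HSV)
    return cv2.inRange(hsv,(0,100,25),(16,255,175))
def blobs(m,lo=15,hi=2000):
    n,l,s,ce=cv2.connectedComponentsWithStats(m)
    return [(ce[i],s[i]) for i in range(1,n) if lo<s[i][4]<hi]
E
python3 - <<'E'
from h import *
S=cam("side");T=cam("top")
for n,c,(x,y,w,h) in (("s",S,(230,130,140,200)),("t",T,(150,180,330,120))):
    I=c["img"][y:y+h,x:x+w,::-1]; m=brown(c)[y:y+h,x:x+w]
    k=4 if n=="s" else 2
    I=cv2.resize(I,None,fx=k*(1 if n=="t" else .75),fy=k*(1 if n=="t" else .75),interpolation=cv2.INTER_CUBIC)
    cv2.imwrite(f"pics/crop_{n}.png",I)
    cv2.imwrite(f"pics/mask_{n}.png",cv2.resize(m,None,fx=2,fy=2))
    print(n,[(np.round(b[0]+[x,y],1).tolist(),b[1][2:].tolist(), np.round(plane(c,[b[0]+[x,y]],.015)[0],3).tolist()) for b in blobs(m)])
E
```

```text
s [([261.0, 207.1], [17, 2, 17], [0.647, -0.04, 0.015]), ([252.9, 222.7], [12, 14, 46], [0.64, 0.068, 0.015]), ([315.0, 230.9], [34, 27, 221], [0.421, 0.055, 0.015]), ([336.5, 272.9], [15, 51, 95], [0.314, 0.249, 0.015]), ([311.1, 272.8], [23, 33, 401], [0.387, 0.27, 0.015]), ([278.5, 274.2], [19, 17, 208], [0.477, 0.304, 0.015]), ([268.0, 302.0], [25, 37, 527], [0.473, 0.421, 0.015]), ([300.3, 299.9], [20, 19, 260], [0.391, 0.388, 0.015]), ([326.4, 315.1], [10, 32, 124], [0.312, 0.423, 0.015])]
t [([279.7, 189.9], [8, 9, 34], [0.633, 0.069, 0.015]), ([154.7, 219.1], [12, 15, 135], [0.593, 0.492, 0.015]), ([457.0, 224.1], [25, 22, 216], [0.397, -0.479, 0.015]), ([289.8, 240.4], [28, 23, 160], [0.437, 0.073, 0.015]), ([219.9, 241.0], [15, 16, 185], [0.475, 0.292, 0.015]), ([194.5, 245.4], [16, 17, 194], [0.474, 0.371, 0.015]), ([173.2, 250.3], [16, 15, 192], [0.469, 0.438, 0.015]), ([442.3, 250.6], [45, 12, 186], [0.315, -0.393, 0.015]), ([246.8, 262.0], [15, 16, 186], [0.389, 0.218, 0.015]), ([223.2, 267.9], [16, 17, 208], [0.382, 0.291, 0.015]), ([195.3, 270.7], [16, 17, 215], [0.389, 0.375, 0.015]), ([242.7, 287.3], [144, 26, 335], [0.311, 0.241, 0.015])]
```

View pics/crop_s.png

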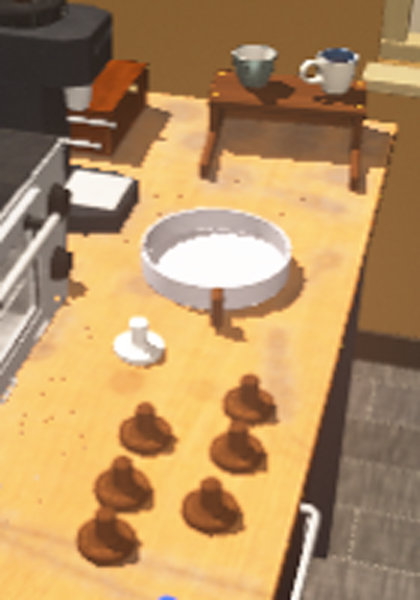

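View pics/crop_t.png

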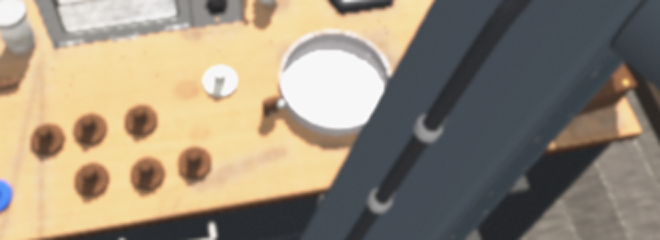

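View pics/mask_t.png

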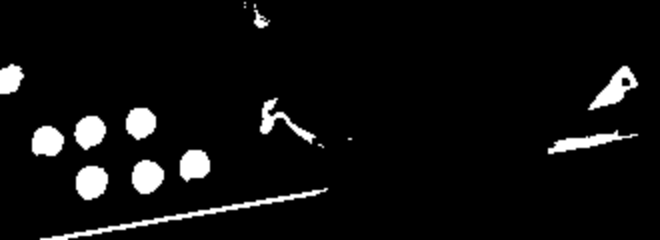

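View pics/mask_s.png

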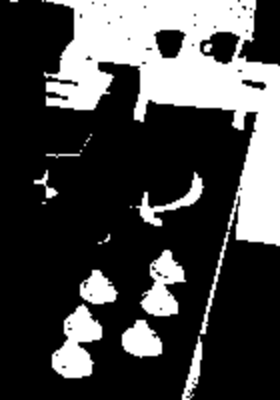

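The crops show six brown lids in two rows of three, the tin with a brown handle stub towards the lids, and the white decoy between them. Next I triangulate the lids from both views and read the tool axes.

```bash
cat >> h.py <<'E'
def lids(S,T,show=True):
    mt=brown(T); ms=brown(S)
    bt=[b for b in blobs(mt,100,400) if 10<b[1][2]<30 and 10<b[1][3]<30]
    out=[]
    for b in bt:
        P=plane(T,[b[0]],.012)[0]
        if not(.3<P[0]<.6 and -.2<P[1]<.6): continue
        out.append((b[0],P,b[1][4]))
    return out
def pose():
    o=r.get_obs(); R=cv2.Rodrigues(np.array(o["eef_rot"]))[0]; return o,np.array(o["eef_pos"]),R
def go(target,yaw=None):
    "print shifts in tool axes; yaw = world angle of jaw axis (mod pi)"
    o,p,R=pose(); d=R.T@(np.array(target)-p)
    print("p",p.round(4),"jawdir deg",round(np.degrees(np.arctan2(R[1,2],R[0,2])),1),"tilt",np.round(R[2],3),"gap",round(o["finger_gap"],3),"t",round(o["time_s"],2))
    print("shift tool mm",(d*1000).round(1))
    if yaw is not None:
        a=yaw-np.degrees(np.arctan2(R[1,2],R[0,2])); a=(a+90)%180-90
        print("turn: world ccw deg",round(a,1),"-> spin rad",round(-np.radians(a),3),"q6",round(o["qpos"][5],2))
E
python3 - <<'E'
from h import *
S=cam("side");T=cam("top")
ms=brown(S)
# side knobs: local tops
for uv,P,a in lids(S,T):
    u,v=proj(S,[P])[0]; 
    w=ms[int(v)-9:int(v)+9,int(u)-12:int(u)+13]; y,x=np.nonzero(w); su=np.array([x.mean()+int(u)-12,y.mean()+int(v)-9])
    X,e=tri(T,uv,S,su)
    print(uv.round(1),P.round(3),"side pred",(round(u,1),round(v,1)),su.round(1),X.round(4),round(e,4))
o,p,R=pose();print(R.round(3),p)
go([.43,.25,.3],0)
E
```

```text
[289.9 240.4] [0.439 0.072 0.012] side pred (np.float64(308.7), np.float64(233.7)) [307.4 234.4] [0.4421 0.0716 0.0068] 0.0019
[219.9 241. ] [0.477 0.292 0.012] side pred (np.float64(279.9), np.float64(272.4)) [278.5 274. ] [0.4805 0.2921 0.0049] 0.0004
[194.5 245.4] [0.476 0.372 0.012] side pred (np.float64(272.3), np.float64(290.5)) [270.9 291.7] [0.4791 0.3726 0.0064] 0.0013
[173.2 250.3] [0.471 0.438 0.012] side pred (np.float64(266.7), np.float64(307.5)) [266.2 307.5] [0.4717 0.4385 0.0113] 0.0009
[246.8 262. ] [0.39  0.218 0.012] side pred (np.float64(313.7), np.float64(262.6)) [313.1 264.2] [0.392  0.2182 0.0057] 0.0013
[223.2 267.9] [0.384 0.292 0.012] side pred (np.float64(310.4), np.float64(278.4)) [310.1 278.5] [0.3845 0.2916 0.0112] 0.0008
[195.3 270.7] [0.39  0.376 0.012] side pred (np.float64(301.5), np.float64(297.6)) [300.1 299.1] [0.3935 0.3765 0.0058] 0.0011
[[-0.     0.896  0.444]
 [ 0.001  0.444 -0.896]
 [-1.     0.    -0.001]] [ 0.23292135 -0.47033092  0.23104598]
p [ 0.2329 -0.4703  0.231 ] jawdir deg -63.7 tilt [-1.     0.    -0.001] gap 1.003 t 0.3
shift tool mm [ -68.6  496.3 -558.1]
turn: world ccw deg 63.7 -> spin rad -1.111 q6 1.57
```

Each row takes at most 0.125 rad of spin. I'll turn the jaws to yaw 0 first, where tool x is down, tool y is world y and tool z is world x, and then swing to the left.

Emit:
arm_command(
  commands=[
    [0.6, [-0.005, 0, 0], -0.1234],
    [0.6, [0, 0, 0], -0.1234],
    [0.6, [0, 0, 0], -0.1234],
    [0.6, [0, 0, 0], -0.1234],
    [0.6, [0, 0, 0], -0.1234],
    [0.6, [0, 0, 0], -0.1234],
    [0.6, [0, 0, 0], -0.1234],
    [0.6, [0, 0, 0], -0.1234],
    [0.6, [0, 0, 0], -0.1234],
  ],
)

```text
time_s: 1.05
eef_pos: [0.2329, -0.4704, 0.2362]
eef_rot: [-0.004, 1.571, 0.005]
ft_force: [-0.9, 0.3, -0.2]
finger_gap: 0.598
```

Emit:
arm_command(
  commands=[
    [0.6, [0, 0.03, 0.015], 0],
    [0.6, [0, 0.038, 0.015], 0],
    [0.6, [0, 0.038, 0.015], 0],
    [0.6, [0, 0.038, 0.015], 0],
    [0.6, [0, 0.038, 0.015], 0],
    [0.6, [0, 0.038, 0.015], 0],
    [0.6, [0, 0.038, 0.015], 0],
    [0.6, [0, 0.038, 0.015], 0],
    [0.6, [0, 0.038, 0.015], 0],
    [0.6, [0, 0.038, 0.015], 0],
  ],
)

```text
time_s: 1.88
eef_pos: [0.3833, -0.0966, 0.2366]
eef_rot: [0.0, 1.57, -0.001]
ft_force: [0.6, -1.3, -0.1]
finger_gap: 0.601
```

Emit:
arm_command(
  commands=[
    [0.6, [0, 0.04, 0], 0],
    [0.6, [0, 0.04, 0], 0],
    [0.6, [0, 0.04, 0], 0],
    [0.6, [0, 0.04, 0], 0],
    [0.6, [0, 0.04, 0], 0],
    [0.6, [0, 0.04, 0], 0],
    [0.6, [0, 0.04, 0], 0],
    [0.6, [0, 0.04, 0], 0],
    [0.6, [0, 0.04, 0], 0],
    [0.6, [0, 0.04, 0], 0],
  ],
)

```text
time_s: 2.72
eef_pos: [0.3827, 0.3037, 0.2364]
eef_rot: [0.0, 1.57, 0.0]
ft_force: [0.9, 0.0, 0.9]
finger_gap: 0.601
```

Run:
```python
from h import *
S=cam("side");T=cam("top")
cv2.imwrite("pics/side1.png",S["img"][:,:,::-1]);cv2.imwrite("pics/top1.png",T["img"][:,:,::-1])
cv2.imwrite("pics/t1c.png",cv2.resize(T["img"][150:300,260:500,::-1],None,fx=3.2,fy=3.2,interpolation=cv2.INTER_CUBIC))
cv2.imwrite("pics/s1c.png",cv2.resize(S["img"][130:260,230:380,::-1],None,fx=4,fy=4,interpolation=cv2.INTER_CUBIC))
```

```text
(no output)
```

View pics/t1c.png

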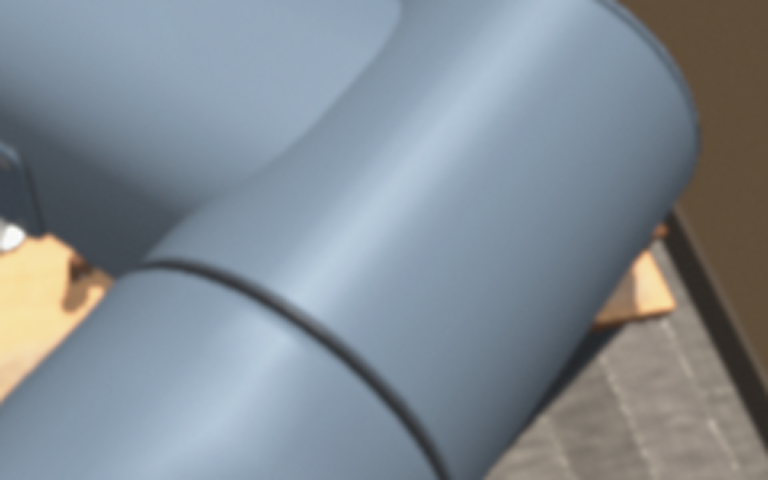

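View pics/s1c.png

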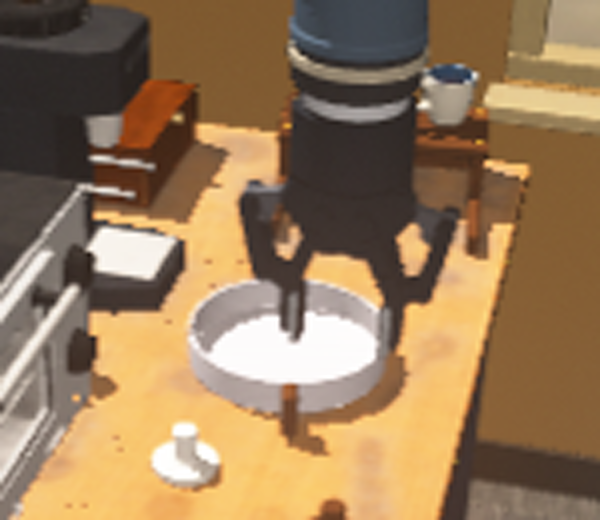

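View pics/top1.png

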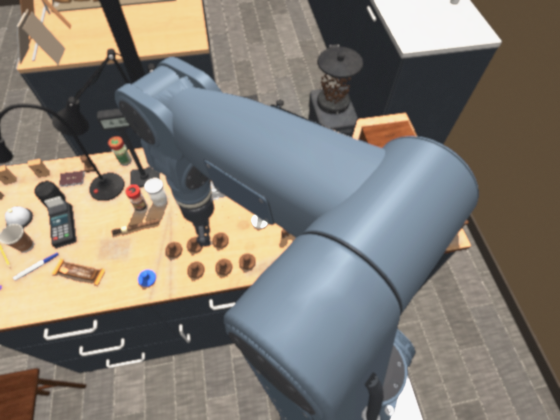

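The swung arm covers the tin and riser in the top view, but the start pictures show the tin clearly in both. I'll measure the tin from those.

Run:
```python
from h import *
S=cam("side");T=cam("top")
S["img"]=cv2.imread("pics/side0.png")[:,:,::-1].copy();T["img"]=cv2.imread("pics/top0.png")[:,:,::-1].copy()
from scipy.optimize import least_squares
def circ(P):
    f=lambda q:np.hypot(P[:,0]-q[0],P[:,1]-q[1])-q[2]
    s=least_squares(f,[*P[:,:2].mean(0),.09],loss="soft_l1",f_scale=.002); return s.x,np.abs(f(s.x)).mean()
for n,c,(x,y,w,h) in (("s",S,(270,192,65,45)),("t",T,(278,188,75,65))):
    hsv=cv2.cvtColor(c["img"],cv2.COLOR_RGB2HSV)
    m=cv2.inRange(hsv,(0,0,95),(180,70,255)); 
    mm=np.zeros_like(m); mm[y:y+h,x:x+w]=m[y:y+h,x:x+w]
    cv2.imwrite(f"pics/tinm_{n}.png",cv2.resize(np.hstack([mm[y:y+h,x:x+w],c["img"][y:y+h,x:x+w,1]]),None,fx=5,fy=5,interpolation=0))
    ct=max(cv2.findContours(mm,cv2.RETR_EXTERNAL,cv2.CHAIN_APPROX_NONE)[0],key=cv2.contourArea)[:,0,:].astype(float)
    np.save(f"ct_{n}.npy",ct)
    print(n,len(ct),ct.min(0),ct.max(0))
```

```text
s 138 [277. 199.] [326. 232.]
t 190 [288. 194.] [352. 250.]
```

View pics/tinm_s.png

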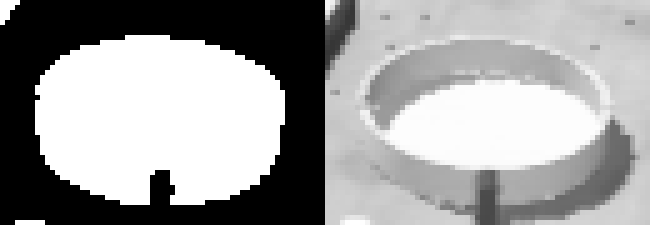

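View pics/tinm_t.png

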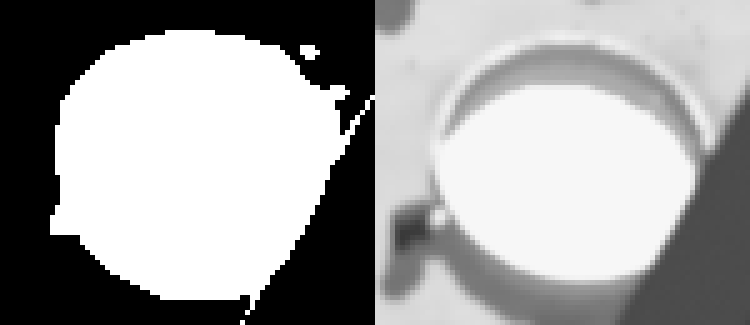

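Run:
```python
from h import *
from scipy.optimize import least_squares
S=cam("side");T=cam("top")
def circ(P,R=None):
    f=lambda q:np.hypot(P[:,0]-q[0],P[:,1]-q[1])-(R or q[2])
    s=least_squares(f,[*P[:,:2].mean(0),.09],loss="soft_l1",f_scale=.001); return s.x.round(4),round(np.abs(f(s.x)).mean(),4)
for n,c in (("s",S),("t",T)):
    ct=np.load(f"ct_{n}.npy"); d=ct-ct.mean(0); ct=ct+.5*d/np.linalg.norm(d,axis=1)[:,None]
    u,v=ct.T
    if n=="s": up=(v<212); lo=(v>223)&((u<298)|(u>306))
    else: up=(v<213)&(u<330); lo=(v>238)&(u>294)&(u<324)
    for nm,k,z in (("rim",up,.034),("base",lo,0)):
        P=plane(c,ct[k],z); print(n,nm,k.sum(),circ(P),circ(P,.09))
```

```text
s rim 57 (array([ 0.4882, -0.0248,  0.0905]), np.float64(0.0016)) (array([ 0.4884, -0.0254,  0.09  ]), np.float64(0.0016))
s base 43 (array([ 0.4887, -0.0275,  0.0885]), np.float64(0.0012)) (array([ 0.4892, -0.0292,  0.09  ]), np.float64(0.0012))
t rim 46 (array([ 0.4907, -0.0283,  0.0956]), np.float64(0.0009)) (array([ 0.4968, -0.0265,  0.09  ]), np.float64(0.0011))
t base 28 (array([ 0.4894, -0.0264,  0.0878]), np.float64(0.0007)) (array([0.3396, 0.0562, 0.09  ]), np.float64(0.0064))
```

Tin centre is about (0.490, -0.027), with the rim and base circles agreeing to within 3 mm. I'll pick lid A at about (0.391, 0.218) first, gripping once in each direction to centre it.

Emit:
arm_command(
  commands=[
    [0.6, [0, -0.0286, 0.003], 0],
    [0.6, [0, -0.0286, 0.003], 0],
    [0.6, [0, -0.0286, 0.002], 0],
    [0.6, [0.035, 0, 0], 0],
    [0.6, [0.035, 0, 0], 0],
    [0.6, [0.035, 0, 0], 0],
    [0.6, [0.035, 0, 0], 0],
    [0.6, [0.035, 0, 0], 0],
    [0.6, [0, 0, 0], 0],
    [0.6, [0, 0, 0], 0],
  ],
)

```text
time_s: 3.85
eef_pos: [0.3902, 0.2141, 0.0611]
eef_rot: [0.001, 1.574, -0.003]
ft_force: [1.3, -0.1, -0.2]
finger_gap: 0.6
```

Run:
```python
from h import *
S=cam("side");T=cam("top")
a=cv2.resize(S["img"][230:300,280:350,::-1],None,fx=5,fy=5,interpolation=cv2.INTER_CUBIC)
b=cv2.resize(T["img"][220:290,210:280,::-1],None,fx=5,fy=5,interpolation=cv2.INTER_CUBIC)
cv2.imwrite("pics/a2.png",np.hstack([a,b])); go([.391,.218,.013])
```

```text
p [0.3924 0.2157 0.0633] jawdir deg -0.1 tilt [-1.     0.001  0.002] gap 0.598 t 3.95
shift tool mm [50.3  2.2 -1.5]
```

View pics/a2.png

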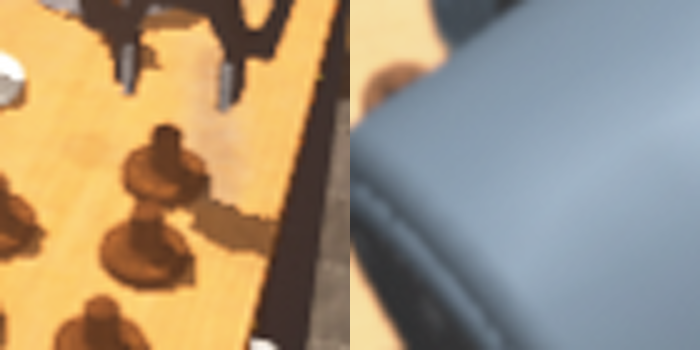

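The side view shows the fingers hanging above lid A; the arm hides the top view. Descend and grip.

Emit:
arm_command(
  commands=[
    [0.6, [0.02, 0, 0], 0],
    [0.6, [0.018, 0, 0], 0],
    [0.6, [0.01, 0, 0], 0],
    [0.6, [0, 0, 0], 0],
    [0.1, [0, 0, 0], 0],
    [0.1, [0, 0, 0], 0],
    [0.1, [0, 0, 0], 0],
    [0.1, [0, 0, 0], 0],
    [0.1, [0, 0, 0], 0],
  ],
)

```text
time_s: 4.7
eef_pos: [0.3925, 0.2164, 0.0152]
eef_rot: [0.002, 1.568, 0.001]
ft_force: [-0.6, -1.1, 10.7]
finger_gap: 0.21
```

Run:
```python
from h import *
for i in range(3):
    S=cam("side"); go([.391,.218,.013])
a=cv2.resize(S["img"][230:300,280:350,::-1],None,fx=6,fy=6,interpolation=cv2.INTER_CUBIC)
cv2.imwrite("pics/a3.png",a)
```

```text
p [0.3925 0.2163 0.0152] jawdir deg -0.0 tilt [-1.     0.002  0.003] gap 0.211 t 4.75
shift tool mm [ 2.2  1.7 -1.5]
p [0.3925 0.2163 0.0151] jawdir deg -0.0 tilt [-1.     0.002  0.003] gap 0.215 t 4.8
shift tool mm [ 2.1  1.7 -1.5]
p [0.3925 0.2163 0.0151] jawdir deg -0.0 tilt [-1.     0.002  0.003] gap 0.217 t 4.85
shift tool mm [ 2.1  1.7 -1.5]
```

View pics/a3.png

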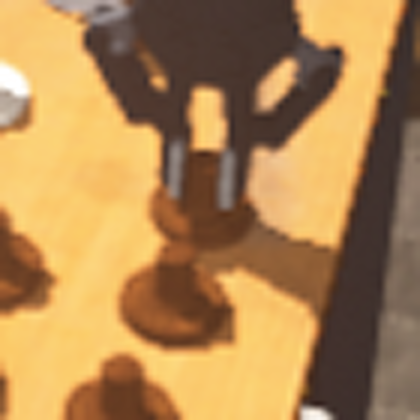

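Gripped: gap 0.21 on the 20 mm knob, with light tip pressure on the disc. Now release, turn 90° and re-grip to centre the other axis.

Emit:
arm_command(
  commands=[
    [0.42, [0, 0, 0], 0],
    [0.42, [-0.003, 0, 0], 0],
    [0.42, [0, 0, 0], -0.1208],
    [0.42, [0, 0, 0], -0.1208],
    [0.42, [0, 0, 0], -0.1208],
    [0.42, [0, 0, 0], -0.1208],
    [0.42, [0, 0, 0], -0.1208],
    [0.42, [0, 0, 0], -0.1208],
    [0.42, [0, 0, 0], -0.1208],
    [0.42, [0, 0, 0], -0.1208],
  ],
)

```text
time_s: 5.68
eef_pos: [0.3915, 0.2159, 0.0169]
eef_rot: [-0.758, 1.434, 0.758]
ft_force: [-0.3, -0.1, -0.4]
finger_gap: 0.42
```

Emit:
arm_command(
  commands=[
    [0.42, [0, 0, 0], -0.1208],
    [0.42, [0, 0, 0], -0.1208],
    [0.42, [0, 0, 0], -0.1208],
    [0.42, [0, 0, 0], -0.1208],
    [0.42, [0, 0, 0], -0.1208],
    [0.42, [0, 0, 0], 0],
    [0.1, [0, 0, 0], 0],
    [0.1, [0, 0, 0], 0],
    [0.1, [0, 0, 0], 0],
    [0.1, [0, 0, 0], 0],
  ],
)

```text
time_s: 6.52
eef_pos: [0.3914, 0.2159, 0.0169]
eef_rot: [-1.206, 1.211, 1.206]
ft_force: [-1.1, -0.0, 7.0]
finger_gap: 0.211
```

Run:
```python
from h import *
S=cam("side"); go([.490,-.027,.013])
a=cv2.resize(S["img"][230:300,280:350,::-1],None,fx=6,fy=6,interpolation=cv2.INTER_CUBIC)
cv2.imwrite("pics/a4.png",a)
```

```text
p [0.3914 0.2159 0.0169] jawdir deg 89.7 tilt [-1.    -0.001  0.   ] gap 0.214 t 6.57
shift tool mm [   3.8  -99.7 -242.4]
```

View pics/a4.png

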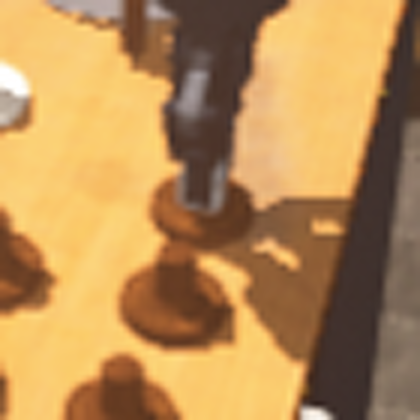

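The lid is now centred in the jaws at (0.3914, 0.2159). Lift and carry it to the tin centre.

Emit:
arm_command(
  commands=[
    [0.1, [-0.03, 0, 0], 0],
    [0.1, [-0.035, 0, 0], 0],
    [0.1, [-0.02, 0, 0], 0],
    [0.1, [0, -0.0141, -0.0347], 0],
    [0.1, [0, -0.0141, -0.0347], 0],
    [0.1, [0, -0.0141, -0.0347], 0],
    [0.1, [0, -0.0141, -0.0347], 0],
    [0.1, [0, -0.0141, -0.0347], 0],
    [0.1, [0, -0.0141, -0.0347], 0],
    [0.1, [0, -0.0141, -0.0347], 0],
  ],
)

```text
time_s: 7.4
eef_pos: [0.49, -0.0291, 0.1015]
eef_rot: [-1.206, 1.211, 1.206]
ft_force: [1.4, 1.2, -1.1]
finger_gap: 0.208
```

Emit:
arm_command(
  commands=[
    [0.1, [0.02, 0, 0], 0],
    [0.1, [0, 0, 0], 0],
    [0.1, [0, 0, 0], 0],
  ],
)

```text
time_s: 7.65
eef_pos: [0.4884, -0.0274, 0.0807]
eef_rot: [-1.204, 1.213, 1.209]
ft_force: [-0.7, -0.5, 0.0]
finger_gap: 0.208
```

Run:
```python
from h import *
S=cam("side");T=cam("top"); go([.490,-.027,.022])
cv2.imwrite("pics/s5.png",cv2.resize(S["img"][160:310,230:360,::-1],None,fx=4,fy=4,interpolation=cv2.INTER_CUBIC))
cv2.imwrite("pics/t5.png",T["img"][:,:,::-1])
```

```text
p [ 0.4893 -0.0265  0.0817] jawdir deg 89.9 tilt [-1.     0.001  0.   ] gap 0.21 t 7.75
shift tool mm [59.7 -0.8 -0.6]
```

View pics/s5.png

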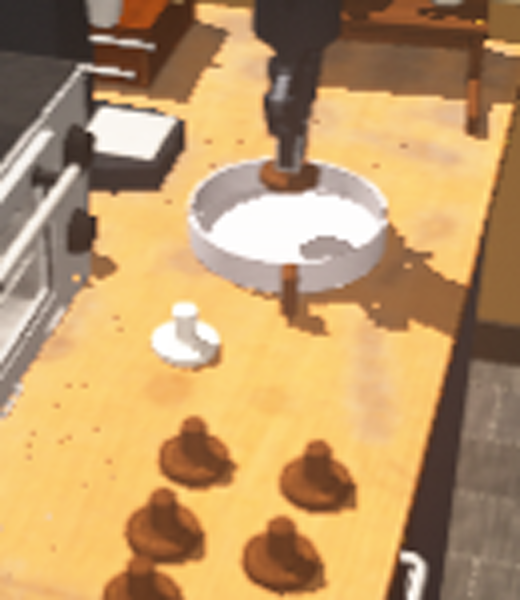

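View pics/t5.png

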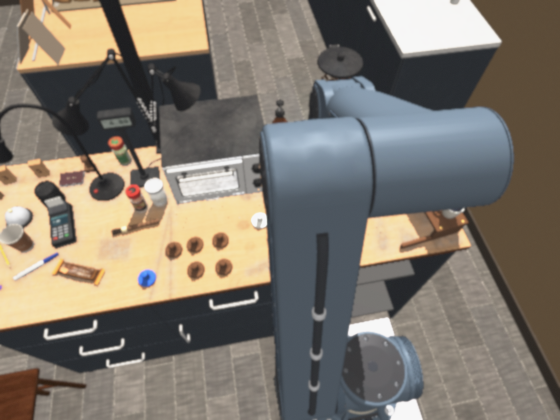

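The side view shows the lid level over the tin, and the top view shows the other five lids where they were. Lower it to the tin floor.

Emit:
arm_command(
  commands=[
    [0.1, [0.025, 0, 0], 0],
    [0.1, [0.02, 0, 0], 0],
    [0.1, [0.01, 0, 0], 0],
    [0.1, [0.003, 0, 0], 0],
    [0.1, [0.001, 0, 0], 0],
    [0.1, [0, 0, 0], 0],
    [0.1, [0, 0, 0], 0],
  ],
)

```text
time_s: 8.33
eef_pos: [0.4905, -0.0269, 0.0233]
eef_rot: [-1.21, 1.208, 1.208]
ft_force: [-0.1, 0.2, -0.5]
finger_gap: 0.215
```

Emit:
arm_command(
  commands=[
    [0.1, [0.0015, 0, 0], 0],
    [0.1, [0.001, 0, 0], 0],
    [0.1, [0, 0, 0], 0],
    [0.1, [0, 0, 0], 0],
  ],
)

```text
time_s: 8.67
eef_pos: [0.4904, -0.0272, 0.0209]
eef_rot: [-1.209, 1.208, 1.207]
ft_force: [-2.3, 1.5, 9.0]
finger_gap: 0.208
```

Contact came at z ≈ 0.021, which matches the underside on the 4 mm floor. Release, rise and head for lid D.

Emit:
arm_command(
  commands=[
    [0.42, [0, 0, 0], 0],
    [0.42, [0, 0, 0], 0],
    [0.42, [0, 0, 0], 0],
    [0.42, [-0.03, 0, 0], 0],
    [0.42, [-0.03, 0, 0], 0],
    [0.42, [-0.01, 0, 0], 0],
    [0.55, [0, 0.0012, 0.0352], 0],
    [0.55, [0, 0.0012, 0.0352], 0],
    [0.55, [0, 0.0012, 0.0352], 0],
  ],
)

```text
time_s: 9.42
eef_pos: [0.4863, 0.079, 0.0902]
eef_rot: [-1.207, 1.21, 1.206]
ft_force: [0.8, 0.1, -0.2]
finger_gap: 0.551
```

Emit:
arm_command(
  commands=[
    [0.55, [0, 0.0012, 0.0352], 0],
    [0.55, [0, 0.0012, 0.0352], 0],
    [0.55, [0, 0.0012, 0.0352], 0],
    [0.55, [0, 0.0012, 0.0352], 0],
    [0.55, [0, 0.0012, 0.0352], 0],
    [0.55, [0, 0.0012, 0.0352], 0],
    [0.55, [0, 0, 0], 0],
    [0.55, [0, 0, 0], 0],
  ],
)

```text
time_s: 10.08
eef_pos: [0.4788, 0.2912, 0.0894]
eef_rot: [-1.211, 1.209, 1.211]
ft_force: [-0.3, 0.6, -0.9]
finger_gap: 0.55
```

Run:
```python
from h import *
S=cam("side");T=cam("top"); go([.480,.290,.018])
cv2.imwrite("pics/s6.png",cv2.resize(S["img"][180:330,230:360,::-1],None,fx=4,fy=4,interpolation=cv2.INTER_CUBIC))
cv2.imwrite("pics/t6.png",T["img"][:,:,::-1])
```

```text
p [0.4788 0.289  0.0895] jawdir deg 90.0 tilt [-1.     0.001 -0.001] gap 0.55 t 10.18
shift tool mm [71.5 -1.3  1. ]
```

View pics/s6.png

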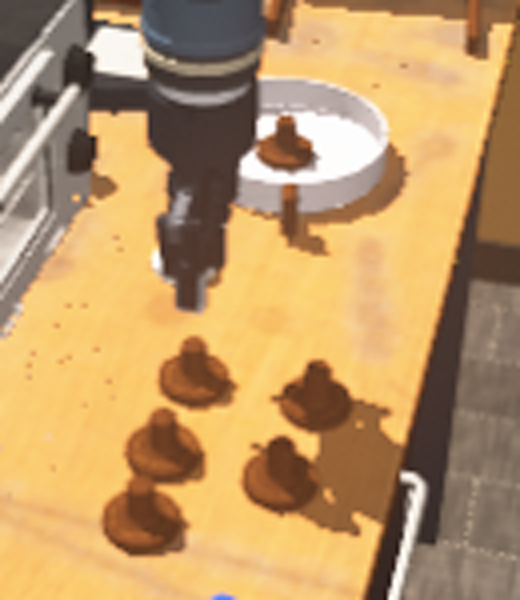

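View pics/t6.png

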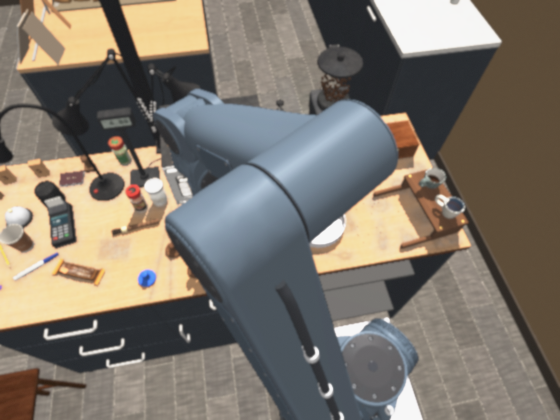

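The lid sits near the middle of the tin, and this top view finally shows the riser and both rails. I'll measure those from t6.png. Now pick lid D.

Emit:
arm_command(
  commands=[
    [0.55, [0.03, -0.001, 0.001], 0],
    [0.55, [0.025, 0, 0], 0],
    [0.55, [0.012, 0, 0], 0],
    [0.55, [0.005, 0, 0], 0],
    [0.55, [0, 0, 0], 0],
    [0.1, [0, 0, 0], 0],
    [0.1, [0, 0, 0], 0],
    [0.1, [0, 0, 0], 0],
    [0.1, [0, 0, 0], 0],
  ],
)

```text
time_s: 10.93
eef_pos: [0.4811, 0.2907, 0.0192]
eef_rot: [-1.209, 1.208, 1.207]
ft_force: [-0.6, -1.8, 5.6]
finger_gap: 0.203
```

Run:
```python
from h import *
S=cam("side"); go([.480,.290,.018])
cv2.imwrite("pics/s7.png",cv2.resize(S["img"][180:330,230:360,::-1],None,fx=4,fy=4,interpolation=cv2.INTER_CUBIC))
cv2.imwrite("pics/t6c.png",cv2.resize(cv2.imread("pics/t6.png")[160:260,290:480],None,fx=4,fy=4,interpolation=cv2.INTER_CUBIC))
```

```text
p [0.481  0.2907 0.0192] jawdir deg 89.9 tilt [-1.    -0.002  0.001] gap 0.209 t 10.98
shift tool mm [ 1.2  1.  -0.7]
```

View pics/s7.png

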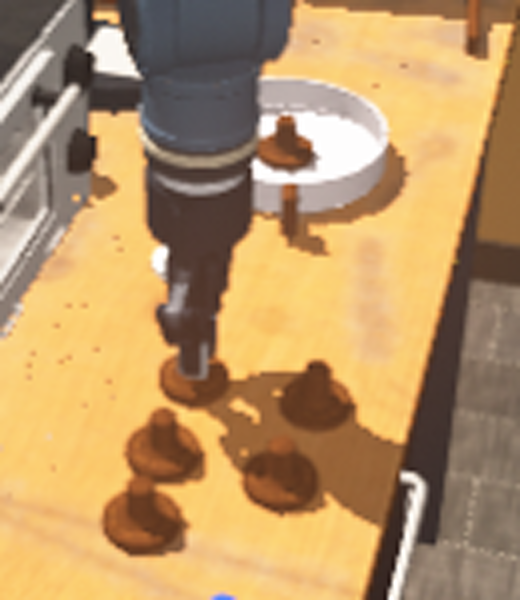

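View pics/t6c.png

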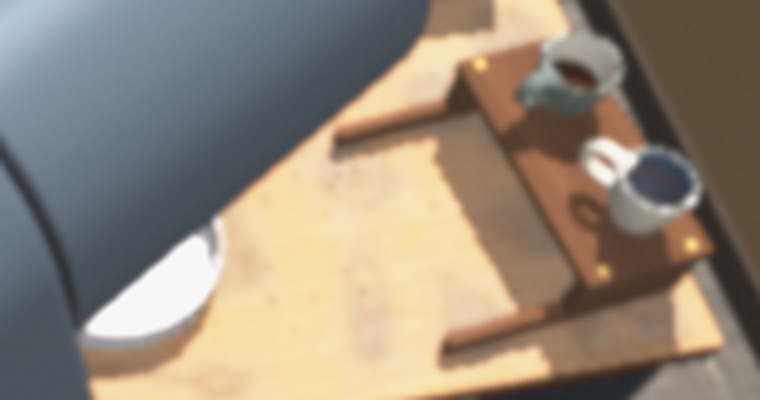

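Emit:
arm_command(
  commands=[
    [0.42, [0, 0, 0], 0],
    [0.42, [-0.001, 0, 0], 0],
    [0.42, [0, 0, 0], 0.1208],
    [0.42, [0, 0, 0], 0.1208],
    [0.42, [0, 0, 0], 0.1208],
    [0.42, [0, 0, 0], 0.1208],
    [0.42, [0, 0, 0], 0.1208],
    [0.42, [0, 0, 0], 0.1208],
    [0.42, [0, 0, 0], 0.1208],
    [0.42, [0, 0, 0], 0.1208],
  ],
)

```text
time_s: 11.82
eef_pos: [0.4802, 0.2907, 0.019]
eef_rot: [-0.468, 1.519, 0.468]
ft_force: [-0.3, 1.0, 0.8]
finger_gap: 0.418
```

Emit:
arm_command(
  commands=[
    [0.42, [0, 0, 0], 0.1208],
    [0.42, [0, 0, 0], 0.1208],
    [0.42, [0, 0, 0], 0.1208],
    [0.42, [0, 0, 0], 0.1208],
    [0.42, [0, 0, 0], 0.1208],
    [0.42, [0, 0, 0], 0],
    [0.1, [0, 0, 0], 0],
    [0.1, [0, 0, 0], 0],
    [0.1, [0, 0, 0], 0],
    [0.1, [0, 0, 0], 0],
  ],
)

```text
time_s: 12.65
eef_pos: [0.4803, 0.2907, 0.0192]
eef_rot: [-0.001, 1.57, 0.002]
ft_force: [-1.2, -0.0, 6.2]
finger_gap: 0.205
```

Run:
```python
from h import *
from scipy.optimize import least_squares
S=cam("side");T=cam("top"); go([.480,.290,.018],0)
S0=dict(S);S0["img"]=cv2.imread("pics/side0.png")[:,:,::-1].copy()
def sideblob(c,P):
    u,v=proj(c,[P])[0]; m=brown(c); w=m[int(v)-9:int(v)+9,int(u)-11:int(u)+12]; y,x=np.nonzero(w)
    return np.array([x.mean()+int(u)-11,y.mean()+int(v)-9]),len(x)
for c,P,z in ((S0,[.3914,.2159,.012],.012),(S0,[.481,.2907,.012],.012),(S,[.4904,-.0272,.016],.016)):
    b,n=sideblob(c,P); print(b.round(2),n,(plane(c,[b],z)[0]).round(4), "robot",P)
# riser
m={"frontL":((405.5,177),.072),"frontR":((438,231.8),.072),"railL":((374.3,194.5),.011),"railR":((401.3,246.3),.011),"pin1":((410,176.3),.072),"pin2":((440.5,228),.072),"pin3":((463,221.3),.072)}
for k,(uv,z) in m.items(): print(k,plane(T,[uv],z)[0].round(4))
```

```text
p [0.4803 0.2907 0.0192] jawdir deg 0.1 tilt [-1.  0.  0.] gap 0.205 t 12.75
shift tool mm [ 1.2 -0.7 -0.3]
turn: world ccw deg -0.1 -> spin rad 0.001 q6 2.11
[313.09 264.13] 181 [0.3901 0.226  0.012 ] robot [0.3914, 0.2159, 0.012]
[278.46 273.6 ] 188 [0.4793 0.2981 0.012 ] robot [0.481, 0.2907, 0.012]
[300.74 216.3 ] 117 [ 0.4887 -0.0194  0.016 ] robot [0.4904, -0.0272, 0.016]
frontL [ 0.5715 -0.348   0.072 ]
frontR [ 0.3564 -0.3732  0.072 ]
railL [ 0.5589 -0.2486  0.011 ]
railR [ 0.3548 -0.2718  0.011 ]
pin1 [ 0.5716 -0.364   0.072 ]
pin2 [ 0.3675 -0.3861  0.072 ]
pin3 [ 0.3771 -0.4654  0.072 ]
```

Lid D is centred too. The riser front edge and rails are measured: lane axis at about x ≈ 0.457, pointing to -y with a slight yaw. Now carry D to the ring position straight beyond the middle lid at (0.490, -0.0837).

Emit:
arm_command(
  commands=[
    [0.1, [-0.03, 0, 0], 0],
    [0.1, [-0.035, 0, 0], 0],
    [0.1, [-0.015, -0.02, 0.0011], 0],
    [0.1, [0, -0.035, 0.001], 0],
    [0.1, [0, -0.04, 0.001], 0],
    [0.1, [0, -0.04, 0.001], 0],
    [0.1, [0, -0.04, 0.001], 0],
    [0.1, [0, -0.04, 0.001], 0],
    [0.1, [0, -0.04, 0.001], 0],
    [0.1, [0, -0.04, 0.001], 0],
  ],
)

```text
time_s: 13.58
eef_pos: [0.4877, -0.0063, 0.0988]
eef_rot: [-0.001, 1.571, 0.001]
ft_force: [1.0, 0.3, -1.2]
finger_gap: 0.208
```

Emit:
arm_command(
  commands=[
    [0.1, [0, -0.04, 0.001], 0],
    [0.1, [0, -0.025, 0.001], 0],
    [0.1, [0, -0.0144, 0], 0],
    [0.1, [0.03, 0, 0], 0],
    [0.1, [0.015, 0, 0], 0],
    [0.1, [0, 0, 0], 0],
    [0.1, [0, 0, 0], 0],
  ],
)

```text
time_s: 14.17
eef_pos: [0.4894, -0.0838, 0.0533]
eef_rot: [-0.0, 1.573, 0.001]
ft_force: [1.2, 0.1, 0.3]
finger_gap: 0.206
```

Run:
```python
from h import *
S=cam("side");T=cam("top"); go([.4904,-.0837,.0235],0)
cv2.imwrite("pics/s8.png",cv2.resize(S["img"][180:330,230:360,::-1],None,fx=4,fy=4,interpolation=cv2.INTER_CUBIC))
```

```text
p [ 0.4907 -0.0837  0.0546] jawdir deg 0.0 tilt [-1.    -0.     0.001] gap 0.211 t 14.27
shift tool mm [31.1  0.  -0.3]
turn: world ccw deg -0.0 -> spin rad 0.001 q6 1.4
```

View pics/s8.png

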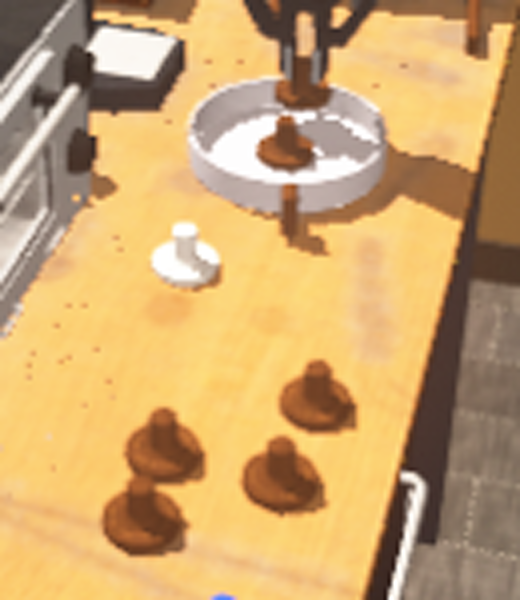

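It hangs over the far ring place, at side crop (300,92). Lower and release.

Emit:
arm_command(
  commands=[
    [0.1, [0.015, 0, 0], 0],
    [0.1, [0.01, 0, 0], 0],
    [0.1, [0.004, 0, 0], 0],
    [0.1, [0.002, 0, 0], 0],
    [0.1, [0.001, 0, 0], 0],
    [0.1, [0, 0, 0], 0],
    [0.1, [0, 0, 0], 0],
  ],
)

```text
time_s: 14.85
eef_pos: [0.4904, -0.0836, 0.0232]
eef_rot: [-0.0, 1.57, 0.0]
ft_force: [-3.7, 0.5, 6.8]
finger_gap: 0.21
```

Seated at z = 0.0232, as predicted. Release and go to lid B.

Emit:
arm_command(
  commands=[
    [0.38, [0, 0, 0], 0],
    [0.38, [0, 0, 0], 0],
    [0.38, [-0.03, 0, 0], 0],
    [0.38, [-0.035, 0, 0], 0],
    [0.55, [-0.005, 0.0274, -0.0106], 0],
    [0.55, [0, 0.0374, -0.0106], 0],
    [0.55, [0, 0.0374, -0.0106], 0],
    [0.55, [0, 0.0374, -0.0106], 0],
    [0.55, [0, 0.0374, -0.0106], 0],
    [0.55, [0, 0.0374, -0.0106], 0],
  ],
)

```text
time_s: 15.68
eef_pos: [0.4262, 0.1322, 0.0924]
eef_rot: [0.001, 1.57, -0.0]
ft_force: [0.2, 0.4, -0.1]
finger_gap: 0.551
```

Emit:
arm_command(
  commands=[
    [0.55, [0, 0.0374, -0.0106], 0],
    [0.55, [0, 0.0374, -0.0106], 0],
    [0.55, [0, 0.0374, -0.0106], 0],
    [0.55, [0, 0.0374, -0.0106], 0],
    [0.55, [0, 0.01, 0], 0],
    [0.55, [0, 0, 0], 0],
    [0.55, [0, 0, 0], 0],
  ],
)

```text
time_s: 16.27
eef_pos: [0.3842, 0.2905, 0.0919]
eef_rot: [-0.001, 1.571, 0.001]
ft_force: [-0.3, -1.0, 0.6]
finger_gap: 0.554
```

Run:
```python
from h import *
S=cam("side");T=cam("top"); go([.3845,.290,.019],0)
cv2.imwrite("pics/s9.png",cv2.resize(S["img"][180:330,230:360,::-1],None,fx=4,fy=4,interpolation=cv2.INTER_CUBIC))
```

```text
p [0.3844 0.2892 0.0919] jawdir deg -0.1 tilt [-1. -0. -0.] gap 0.551 t 16.37
shift tool mm [72.9  0.8  0.1]
turn: world ccw deg 0.1 -> spin rad -0.001 q6 2.22
```

View pics/s9.png

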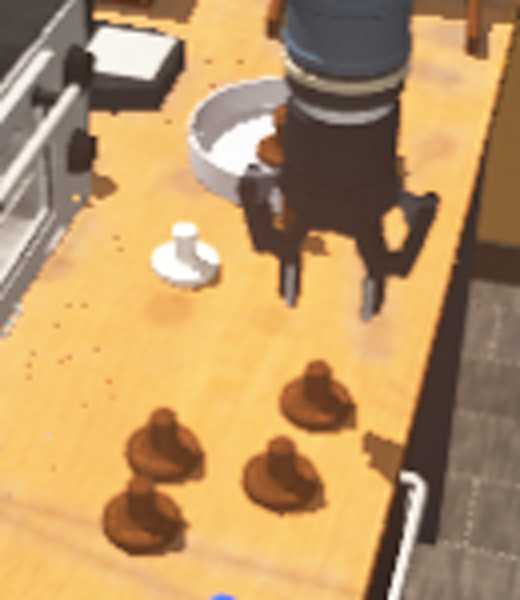

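The jaws straddle the line of lid B. Descend and grip, then turn the jaws to 61°.

Emit:
arm_command(
  commands=[
    [0.55, [0.03, 0, 0], 0],
    [0.55, [0.025, 0, 0], 0],
    [0.55, [0.012, 0, 0], 0],
    [0.55, [0.006, 0, 0], 0],
    [0.55, [0, 0, 0], 0],
    [0.1, [0, 0, 0], 0],
    [0.1, [0, 0, 0], 0],
    [0.1, [0, 0, 0], 0],
    [0.38, [0, 0, 0], 0],
    [0.38, [0, 0, 0], 0],
  ],
)

```text
time_s: 17.2
eef_pos: [0.3847, 0.2905, 0.0196]
eef_rot: [0.001, 1.57, 0.0]
ft_force: [0.4, 0.5, 0.3]
finger_gap: 0.383
```

Emit:
arm_command(
  commands=[
    [0.38, [0, 0, 0], -0.1183],
    [0.38, [0, 0, 0], -0.1183],
    [0.38, [0, 0, 0], -0.1183],
    [0.38, [0, 0, 0], -0.1183],
    [0.38, [0, 0, 0], -0.1183],
    [0.38, [0, 0, 0], -0.1183],
    [0.38, [0, 0, 0], -0.1183],
    [0.38, [0, 0, 0], -0.1183],
    [0.38, [0, 0, 0], -0.1183],
    [0.38, [0, 0, 0], 0],
  ],
)

```text
time_s: 18.03
eef_pos: [0.3844, 0.2904, 0.0191]
eef_rot: [-0.833, 1.405, 0.833]
ft_force: [-0.5, 0.3, -0.1]
finger_gap: 0.379
```

Emit:
arm_command(
  commands=[
    [0.1, [0, 0, 0], 0],
    [0.1, [0, 0, 0], 0],
    [0.1, [0, 0, 0], 0],
    [0.1, [0, 0, 0], 0],
  ],
)

```text
time_s: 18.37
eef_pos: [0.3844, 0.2904, 0.0193]
eef_rot: [-0.825, 1.408, 0.826]
ft_force: [-1.0, 0.1, 6.3]
finger_gap: 0.21
```

Run:
```python
from h import *
S=cam("side"); go([.5398,-.0546,.0995],61)
cv2.imwrite("pics/s10.png",cv2.resize(S["img"][180:330,230:360,::-1],None,fx=4,fy=4,interpolation=cv2.INTER_CUBIC))
```

```text
p [0.3844 0.2904 0.0193] jawdir deg 60.8 tilt [-1.    -0.     0.001] gap 0.206 t 18.42
shift tool mm [ -80.3 -304.1 -225. ]
turn: world ccw deg 0.2 -> spin rad -0.004 q6 1.16
```

View pics/s10.png

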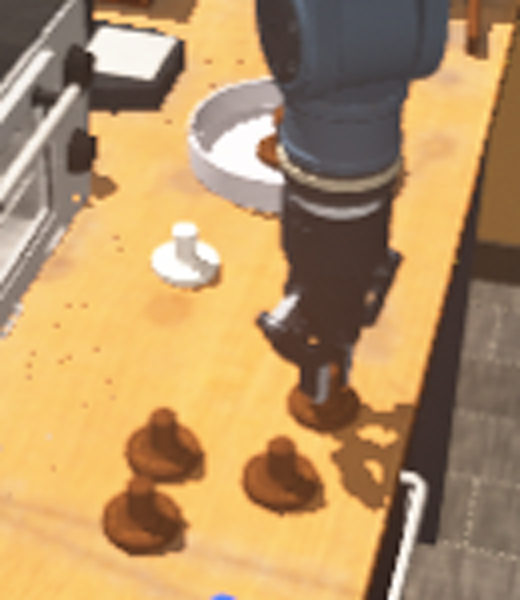

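Emit:
arm_command(
  commands=[
    [0.1, [-0.03, 0, 0], 0],
    [0.1, [-0.035, 0, 0], 0],
    [0.1, [-0.015, -0.0152, -0.0112], 0],
    [0.1, [0, -0.0304, -0.0225], 0],
    [0.1, [0, -0.0304, -0.0225], 0],
    [0.1, [0, -0.0304, -0.0225], 0],
    [0.1, [0, -0.0304, -0.0225], 0],
    [0.1, [0, -0.0304, -0.0225], 0],
    [0.1, [0, -0.0304, -0.0225], 0],
    [0.1, [0, -0.0304, -0.0225], 0],
  ],
)

```text
time_s: 19.25
eef_pos: [0.5022, 0.0302, 0.099]
eef_rot: [-0.826, 1.408, 0.826]
ft_force: [0.7, 0.7, -0.6]
finger_gap: 0.206
```

Emit:
arm_command(
  commands=[
    [0.1, [0, -0.0304, -0.0225], 0],
    [0.1, [0, -0.0304, -0.0225], 0],
    [0.1, [0, -0.0152, -0.0113], 0],
    [0.1, [0.03, 0, 0], 0],
    [0.1, [0.015, 0, 0], 0],
    [0.1, [0, 0, 0], 0],
    [0.1, [0, 0, 0], 0],
  ],
)

```text
time_s: 19.83
eef_pos: [0.5402, -0.054, 0.0534]
eef_rot: [-0.826, 1.41, 0.828]
ft_force: [-0.1, 0.4, 0.2]
finger_gap: 0.206
```

Run:
```python
from h import *
S=cam("side");T=cam("top"); go([.5398,-.0546,.0235],61)
cv2.imwrite("pics/s11.png",cv2.resize(S["img"][180:330,230:360,::-1],None,fx=4,fy=4,interpolation=cv2.INTER_CUBIC))
cv2.imwrite("pics/t11.png",T["img"][:,:,::-1])
```

```text
p [ 0.5415 -0.0538  0.0548] jawdir deg 60.9 tilt [-1.    -0.001  0.001] gap 0.212 t 19.93
shift tool mm [31.3  1.2 -1.5]
turn: world ccw deg 0.1 -> spin rad -0.001 q6 0.41
```

View pics/s11.png

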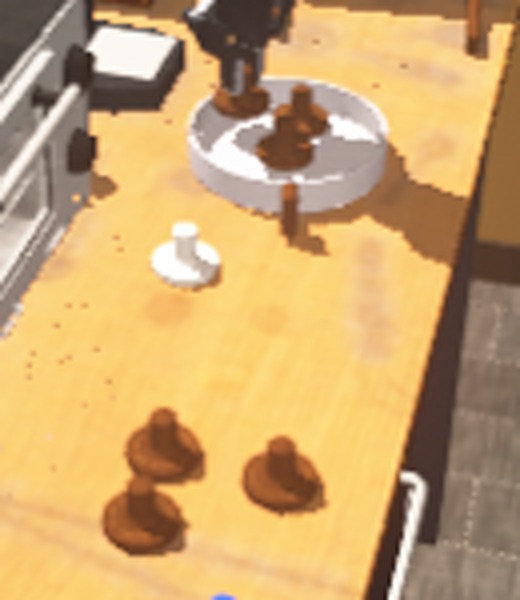

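View pics/t11.png

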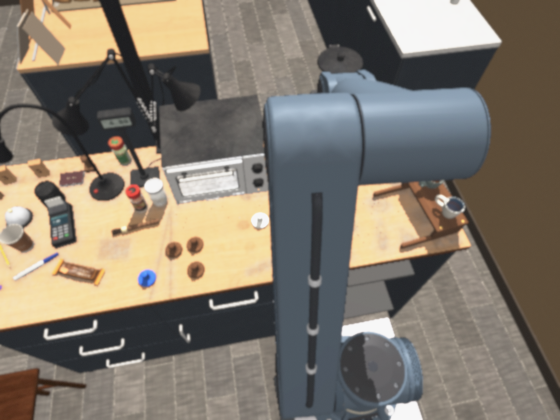

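Three lids are left on the counter, and the third hangs over its place at side crop (240,98). Lower it.

Emit:
arm_command(
  commands=[
    [0.1, [0.015, 0, -0.0003], 0],
    [0.1, [0.01, 0, 0], 0],
    [0.1, [0.004, 0, 0], 0],
    [0.1, [0.0015, 0, 0], 0],
    [0.1, [0.001, 0, 0], 0],
    [0.1, [0, 0, 0], 0],
    [0.1, [0, 0, 0], 0],
  ],
)

```text
time_s: 20.52
eef_pos: [0.5406, -0.054, 0.0233]
eef_rot: [-0.828, 1.407, 0.829]
ft_force: [-3.6, 0.7, 6.2]
finger_gap: 0.208
```

Emit:
arm_command(
  commands=[
    [0.38, [0, 0, 0], 0],
    [0.38, [0, 0, 0], 0],
    [0.38, [-0.03, 0, 0], 0],
    [0.38, [-0.035, 0, 0], 0],
    [0.55, [-0.005, 0.014, 0.0127], 0],
    [0.55, [0, 0.0281, 0.0253], 0],
    [0.55, [0, 0.0281, 0.0253], 0],
    [0.55, [0, 0.0281, 0.0253], 0],
    [0.55, [0, 0.0281, 0.0253], 0],
    [0.55, [0, 0.0281, 0.0253], 0],
  ],
)

```text
time_s: 21.35
eef_pos: [0.4728, 0.1439, 0.0927]
eef_rot: [-0.828, 1.406, 0.828]
ft_force: [1.1, 0.6, -0.1]
finger_gap: 0.549
```

Emit:
arm_command(
  commands=[
    [0.55, [0, 0.0281, 0.0253], 0],
    [0.55, [0, 0.0281, 0.0253], 0],
    [0.55, [0, 0.0281, 0.0253], 0],
    [0.55, [0, 0.0281, 0.0253], 0],
    [0.55, [0, 0.0281, 0.0253], 0],
    [0.55, [0, 0.0281, 0.0253], 0],
    [0.55, [0, 0.014, 0.0127], 0],
    [0.55, [0, 0, 0], 0],
    [0.55, [0, 0, 0], 0],
  ],
)

```text
time_s: 22.1
eef_pos: [0.3929, 0.3758, 0.0923]
eef_rot: [-0.83, 1.406, 0.83]
ft_force: [-0.7, -0.1, -0.1]
finger_gap: 0.556
```

Run:
```python
from h import *
S=cam("side");T=cam("top"); go([.393,.3748,.0193],61)
cv2.imwrite("pics/s12.png",cv2.resize(S["img"][180:330,230:360,::-1],None,fx=4,fy=4,interpolation=cv2.INTER_CUBIC))
```

```text
p [0.3934 0.3742 0.0923] jawdir deg 61.0 tilt [-1. -0. -0.] gap 0.551 t 22.2
shift tool mm [73.   0.7  0.3]
turn: world ccw deg 0.0 -> spin rad -0.0 q6 1.27
```

View pics/s12.png

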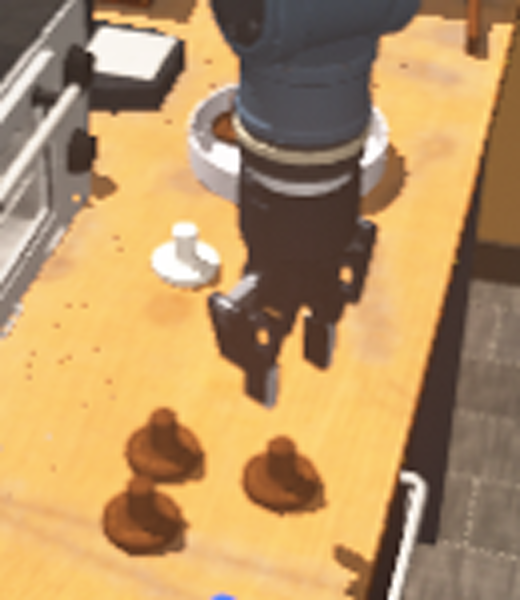

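Nothing has been knocked so far, and the three remaining lids are unchanged. Descend on C, grip, turn to 119° and re-grip.

Emit:
arm_command(
  commands=[
    [0.55, [0.03, 0, 0], 0],
    [0.55, [0.025, 0, 0], 0],
    [0.55, [0.012, 0, 0], 0],
    [0.55, [0.006, 0, 0], 0],
    [0.55, [0, 0, 0], 0],
    [0.1, [0, 0, 0], 0],
    [0.1, [0, 0, 0], 0],
    [0.1, [0, 0, 0], 0],
    [0.38, [0, 0, 0], 0],
    [0.38, [0, 0, 0], 0],
  ],
)

```text
time_s: 23.03
eef_pos: [0.3937, 0.3751, 0.0201]
eef_rot: [-0.828, 1.406, 0.829]
ft_force: [-0.9, -0.2, 0.0]
finger_gap: 0.383
```

Emit:
arm_command(
  commands=[
    [0.38, [0, 0, 0], -0.1125],
    [0.38, [0, 0, 0], -0.1125],
    [0.38, [0, 0, 0], -0.1125],
    [0.38, [0, 0, 0], -0.1125],
    [0.38, [0, 0, 0], -0.1125],
    [0.38, [0, 0, 0], -0.1125],
    [0.38, [0, 0, 0], -0.1125],
    [0.38, [0, 0, 0], -0.1125],
    [0.38, [0, 0, 0], -0.1125],
    [0.38, [0, 0, 0], 0],
  ],
)

```text
time_s: 23.87
eef_pos: [0.3934, 0.375, 0.0196]
eef_rot: [-1.575, 0.922, 1.575]
ft_force: [-0.2, 0.9, 0.1]
finger_gap: 0.376
```

Emit:
arm_command(
  commands=[
    [0.1, [0, 0, 0], 0],
    [0.1, [0, 0, 0], 0],
    [0.1, [0, 0, 0], 0],
    [0.1, [0, 0, 0], 0],
  ],
)

```text
time_s: 24.2
eef_pos: [0.3935, 0.375, 0.0198]
eef_rot: [-1.569, 0.927, 1.569]
ft_force: [-0.6, -1.6, 6.1]
finger_gap: 0.206
```

Run:
```python
from h import *
S=cam("side"); go([.4410,-.0546,.0993],119)
cv2.imwrite("pics/s13.png",cv2.resize(S["img"][180:330,230:360,::-1],None,fx=4,fy=4,interpolation=cv2.INTER_CUBIC))
```

```text
p [0.3935 0.375  0.0198] jawdir deg 118.8 tilt [-1.    -0.001  0.   ] gap 0.21 t 24.25
shift tool mm [ -79.7  165.6 -399.2]
turn: world ccw deg 0.2 -> spin rad -0.003 q6 0.26
```

View pics/s13.png

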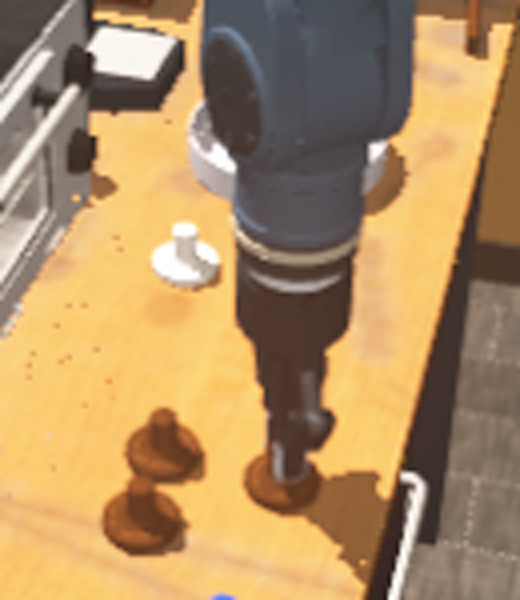

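Emit:
arm_command(
  commands=[
    [0.1, [-0.03, 0, 0], 0],
    [0.1, [-0.035, 0, 0], 0],
    [0.1, [-0.015, 0.0069, -0.0166], 0],
    [0.1, [0, 0.0138, -0.0333], 0],
    [0.1, [0, 0.0138, -0.0333], 0],
    [0.1, [0, 0.0138, -0.0333], 0],
    [0.1, [0, 0.0138, -0.0333], 0],
    [0.1, [0, 0.0138, -0.0333], 0],
    [0.1, [0, 0.0138, -0.0333], 0],
    [0.1, [0, 0.0138, -0.0333], 0],
  ],
)

```text
time_s: 25.08
eef_pos: [0.4237, 0.1046, 0.0994]
eef_rot: [-1.57, 0.927, 1.57]
ft_force: [1.0, -0.8, -0.1]
finger_gap: 0.211
```

Emit:
arm_command(
  commands=[
    [0.1, [0, 0.0138, -0.0333], 0],
    [0.1, [0, 0.0138, -0.0333], 0],
    [0.1, [0, 0.0138, -0.0333], 0],
    [0.1, [0, 0.0138, -0.0333], 0],
    [0.1, [0, 0.0069, -0.0166], 0],
    [0.1, [0.03, 0, 0], 0],
    [0.1, [0.015, 0, 0], 0],
    [0.1, [0, 0, 0], 0],
    [0.1, [0, 0, 0], 0],
    [0.1, [0, 0, 0], 0],
  ],
)

```text
time_s: 25.92
eef_pos: [0.4426, -0.0548, 0.055]
eef_rot: [-1.571, 0.926, 1.57]
ft_force: [0.3, -0.0, -0.6]
finger_gap: 0.207
```

Run:
```python
from h import *
S=cam("side");T=cam("top"); go([.4410,-.0546,.024],119)
cv2.imwrite("pics/s14.png",cv2.resize(S["img"][180:330,230:360,::-1],None,fx=4,fy=4,interpolation=cv2.INTER_CUBIC))
```

```text
p [ 0.443  -0.0547  0.0553] jawdir deg 119.0 tilt [-1.    -0.001 -0.001] gap 0.208 t 26.02
shift tool mm [31.3  1.7  1.1]
turn: world ccw deg -0.0 -> spin rad 0.0 q6 -0.63
```

View pics/s14.png

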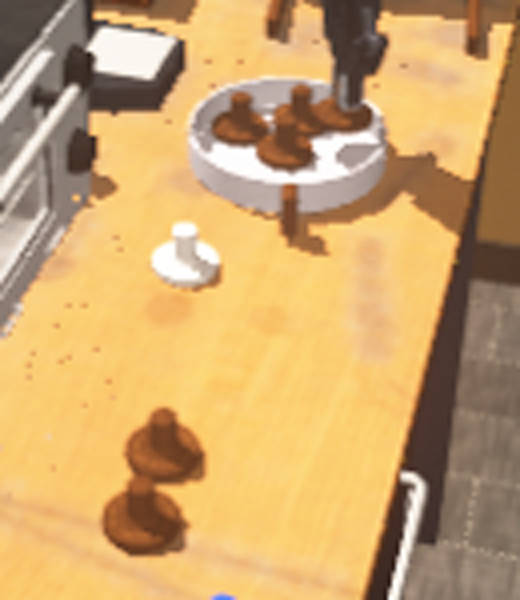

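I'll correct by about 1.5 mm and lower.

Emit:
arm_command(
  commands=[
    [0.1, [0.01, 0.0015, 0.001], 0],
    [0.1, [0.01, 0, 0], 0],
    [0.1, [0.005, 0, 0], 0],
    [0.1, [0.003, 0, 0], 0],
    [0.1, [0.002, 0, 0], 0],
    [0.1, [0.001, 0, 0], 0],
    [0.1, [0, 0, 0], 0],
    [0.1, [0, 0, 0], 0],
  ],
)

```text
time_s: 26.68
eef_pos: [0.4407, -0.0547, 0.0238]
eef_rot: [-1.572, 0.925, 1.571]
ft_force: [-0.6, 0.3, 4.2]
finger_gap: 0.203
```

Emit:
arm_command(
  commands=[
    [0.38, [0, 0, 0], 0],
    [0.38, [0, 0, 0], 0],
    [0.38, [-0.03, 0, 0], 0],
    [0.38, [-0.035, 0, 0], 0],
    [0.55, [-0.005, -0.01, 0.0147], 0],
    [0.55, [0, -0.02, 0.0295], 0],
    [0.55, [0, -0.02, 0.0295], 0],
    [0.55, [0, -0.02, 0.0295], 0],
    [0.55, [0, -0.02, 0.0295], 0],
    [0.55, [0, -0.02, 0.0295], 0],
  ],
)

```text
time_s: 27.52
eef_pos: [0.458, 0.1421, 0.0935]
eef_rot: [-1.571, 0.926, 1.571]
ft_force: [0.6, -1.0, -1.3]
finger_gap: 0.55
```

Emit:
arm_command(
  commands=[
    [0.55, [0, -0.02, 0.0295], 0],
    [0.55, [0, -0.02, 0.0295], 0],
    [0.55, [0, -0.02, 0.0295], 0],
    [0.55, [0, -0.02, 0.0295], 0],
    [0.55, [0, -0.02, 0.0295], 0],
    [0.55, [0, -0.02, 0.0295], 0],
    [0.55, [0, -0.01, 0.0147], 0],
    [0.55, [0, 0, 0], 0],
    [0.55, [0, 0, 0], 0],
  ],
)

```text
time_s: 28.27
eef_pos: [0.4784, 0.3718, 0.0928]
eef_rot: [-1.573, 0.926, 1.573]
ft_force: [-1.0, -0.5, -0.2]
finger_gap: 0.548
```

Run:
```python
from h import *
S=cam("side");T=cam("top"); go([.479,.371,.0193],119)
cv2.imwrite("pics/s15.png",cv2.resize(S["img"][180:330,230:360,::-1],None,fx=4,fy=4,interpolation=cv2.INTER_CUBIC))
```

```text
p [0.4784 0.3701 0.0931] jawdir deg 119.0 tilt [-1.     0.001 -0.   ] gap 0.548 t 28.37
shift tool mm [73.8 -1.   0.5]
turn: world ccw deg 0.0 -> spin rad -0.0 q6 0.15
```

View pics/s15.png

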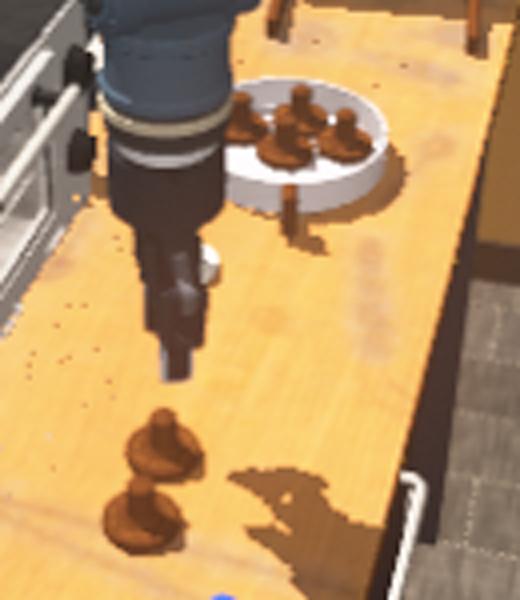

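Four lids sit flat in the tin. Pick E at 119°, then turn to 58°.

Emit:
arm_command(
  commands=[
    [0.55, [0.03, 0, 0], 0],
    [0.55, [0.025, 0, 0], 0],
    [0.55, [0.012, 0, 0], 0],
    [0.55, [0.006, 0, 0], 0],
    [0.55, [0, 0, 0], 0],
    [0.1, [0, 0, 0], 0],
    [0.1, [0, 0, 0], 0],
    [0.1, [0, 0, 0], 0],
    [0.38, [0, 0, 0], 0],
    [0.38, [0, 0, 0], 0],
  ],
)

```text
time_s: 29.2
eef_pos: [0.4791, 0.3714, 0.0211]
eef_rot: [-1.571, 0.924, 1.571]
ft_force: [0.1, 0.4, -0.3]
finger_gap: 0.38
```

Emit:
arm_command(
  commands=[
    [0.38, [0, 0, 0], 0.1183],
    [0.38, [0, 0, 0], 0.1183],
    [0.38, [0, 0, 0], 0.1183],
    [0.38, [0, 0, 0], 0.1183],
    [0.38, [0, 0, 0], 0.1183],
    [0.38, [0, 0, 0], 0.1183],
    [0.38, [0, 0, 0], 0.1183],
    [0.38, [0, 0, 0], 0.1183],
    [0.38, [0, 0, 0], 0.1183],
    [0.38, [0, 0, 0], 0],
  ],
)

```text
time_s: 30.03
eef_pos: [0.4788, 0.3713, 0.0205]
eef_rot: [-0.784, 1.424, 0.785]
ft_force: [0.1, 0.5, 0.5]
finger_gap: 0.376
```

Emit:
arm_command(
  commands=[
    [0.1, [0, 0, 0], 0],
    [0.1, [0, 0, 0], 0],
    [0.1, [0, 0, 0], 0],
    [0.1, [0, 0, 0], 0],
  ],
)

```text
time_s: 30.37
eef_pos: [0.479, 0.3714, 0.0208]
eef_rot: [-0.79, 1.422, 0.79]
ft_force: [-0.0, 1.0, 5.2]
finger_gap: 0.204
```

Run:
```python
from h import *
S=cam("side"); go([.4425,.0027,.0993],58)
cv2.imwrite("pics/s16.png",cv2.resize(S["img"][180:330,230:360,::-1],None,fx=4,fy=4,interpolation=cv2.INTER_CUBIC))
```

```text
p [0.479  0.3713 0.0208] jawdir deg 58.1 tilt [-1.    -0.     0.001] gap 0.208 t 30.42
shift tool mm [ -78.8 -164.  -332.1]
turn: world ccw deg -0.1 -> spin rad 0.001 q6 1.22
```

View pics/s16.png

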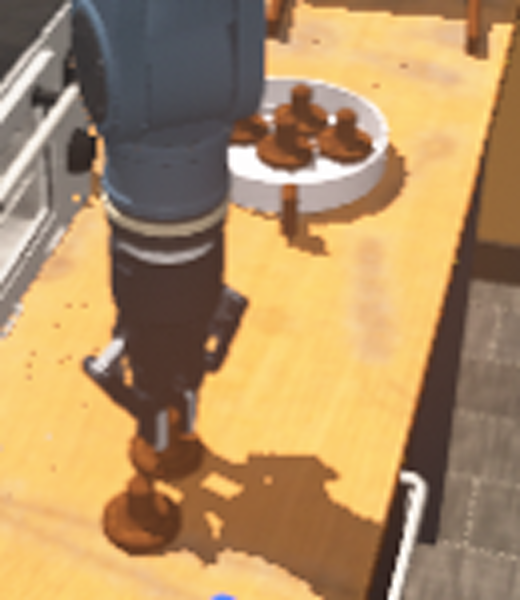

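Emit:
arm_command(
  commands=[
    [0.1, [-0.03, 0, 0], 0],
    [0.1, [-0.035, 0, 0], 0],
    [0.1, [-0.015, -0.0082, -0.0166], 0],
    [0.1, [0, -0.0164, -0.0332], 0],
    [0.1, [0, -0.0164, -0.0332], 0],
    [0.1, [0, -0.0164, -0.0332], 0],
    [0.1, [0, -0.0164, -0.0332], 0],
    [0.1, [0, -0.0164, -0.0332], 0],
    [0.1, [0, -0.0164, -0.0332], 0],
    [0.1, [0, -0.0164, -0.0332], 0],
  ],
)

```text
time_s: 31.25
eef_pos: [0.4503, 0.0932, 0.1002]
eef_rot: [-0.79, 1.423, 0.79]
ft_force: [0.5, -0.8, -0.9]
finger_gap: 0.207
```

Emit:
arm_command(
  commands=[
    [0.1, [0, -0.0164, -0.0332], 0],
    [0.1, [0, -0.0164, -0.0332], 0],
    [0.1, [0, -0.0082, -0.0167], 0],
    [0.1, [0.03, 0, 0], 0],
    [0.1, [0.015, 0, 0], 0],
    [0.1, [0, 0, 0], 0],
    [0.1, [0, 0, 0], 0],
    [0.1, [0, 0, 0], 0],
  ],
)

```text
time_s: 31.92
eef_pos: [0.4422, 0.0028, 0.056]
eef_rot: [-0.789, 1.422, 0.789]
ft_force: [-0.9, 0.9, 0.2]
finger_gap: 0.201
```

Run:
```python
from h import *
S=cam("side");T=cam("top"); go([.4425,.0027,.0248],58)
cv2.imwrite("pics/s17.png",cv2.resize(S["img"][180:330,230:360,::-1],None,fx=4,fy=4,interpolation=cv2.INTER_CUBIC))
```

```text
p [0.4426 0.0029 0.0562] jawdir deg 58.0 tilt [-1.    -0.001  0.001] gap 0.206 t 32.02
shift tool mm [31.4 -0.  -0.2]
turn: world ccw deg -0.0 -> spin rad 0.001 q6 0.56
```

View pics/s17.png

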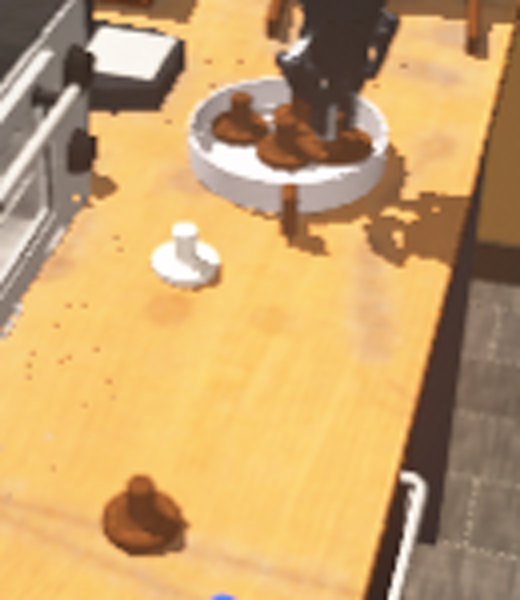

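Emit:
arm_command(
  commands=[
    [0.1, [0.01, 0, 0], 0],
    [0.1, [0.01, 0, 0], 0],
    [0.1, [0.005, 0, 0], 0],
    [0.1, [0.003, 0, 0], 0],
    [0.1, [0.002, 0, 0], 0],
    [0.1, [0.001, 0, 0], 0],
    [0.1, [0, 0, 0], 0],
    [0.1, [0, 0, 0], 0],
  ],
)

```text
time_s: 32.68
eef_pos: [0.442, 0.0027, 0.0247]
eef_rot: [-0.789, 1.422, 0.789]
ft_force: [-0.4, 0.5, 2.4]
finger_gap: 0.205
```

Emit:
arm_command(
  commands=[
    [0.38, [0, 0, 0], 0],
    [0.38, [0, 0, 0], 0],
    [0.38, [-0.03, 0, 0], 0],
    [0.38, [-0.035, 0, 0], 0],
    [0.55, [-0.005, 0.0085, 0.016], 0],
    [0.55, [0, 0.0171, 0.032], 0],
    [0.55, [0, 0.0171, 0.032], 0],
    [0.55, [0, 0.0171, 0.032], 0],
    [0.55, [0, 0.0171, 0.032], 0],
    [0.55, [0, 0.0171, 0.032], 0],
  ],
)

```text
time_s: 33.52
eef_pos: [0.4553, 0.2034, 0.0946]
eef_rot: [-0.788, 1.422, 0.788]
ft_force: [0.2, 0.9, 0.2]
finger_gap: 0.547
```

Emit:
arm_command(
  commands=[
    [0.55, [0, 0.0171, 0.032], 0],
    [0.55, [0, 0.0171, 0.032], 0],
    [0.55, [0, 0.0171, 0.032], 0],
    [0.55, [0, 0.0171, 0.032], 0],
    [0.55, [0, 0.0171, 0.032], 0],
    [0.55, [0, 0.0171, 0.032], 0],
    [0.55, [0, 0.0086, 0.016], 0],
    [0.55, [0, 0, 0], 0],
    [0.55, [0, 0, 0], 0],
  ],
)

```text
time_s: 34.27
eef_pos: [0.4709, 0.4377, 0.0937]
eef_rot: [-0.79, 1.423, 0.79]
ft_force: [0.3, 0.1, 0.0]
finger_gap: 0.549
```

Run:
```python
from h import *
S=cam("side");T=cam("top"); go([.4715,.437,.0193],58)
cv2.imwrite("pics/s18.png",cv2.resize(S["img"][180:330,230:360,::-1],None,fx=4,fy=4,interpolation=cv2.INTER_CUBIC))
```

```text
p [0.4711 0.4361 0.0941] jawdir deg 58.0 tilt [-1.     0.    -0.001] gap 0.548 t 34.37
shift tool mm [74.8  0.1  1.1]
turn: world ccw deg 0.0 -> spin rad -0.0 q6 1.31
```

View pics/s18.png

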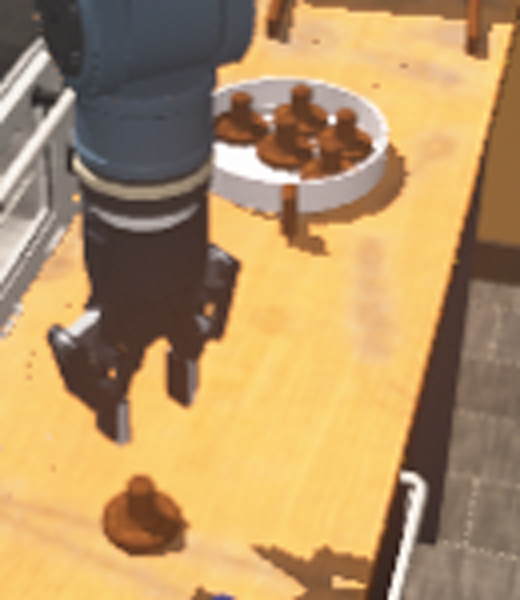

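Five lids are in the tin. Pick the last one (F), then turn from 58° to 122°.

Emit:
arm_command(
  commands=[
    [0.55, [0.03, 0, 0], 0],
    [0.55, [0.025, 0, 0], 0],
    [0.55, [0.012, 0, 0], 0],
    [0.55, [0.007, 0, 0], 0],
    [0.55, [0, 0, 0], 0],
    [0.1, [0, 0, 0], 0],
    [0.1, [0, 0, 0], 0],
    [0.1, [0, 0, 0], 0],
    [0.38, [0, 0, 0], 0],
    [0.38, [0, 0, 0], 0],
  ],
)

```text
time_s: 35.2
eef_pos: [0.4716, 0.4373, 0.0211]
eef_rot: [-0.788, 1.422, 0.789]
ft_force: [-0.3, 0.1, -0.3]
finger_gap: 0.38
```

Emit:
arm_command(
  commands=[
    [0.38, [0, 0, 0], -0.1241],
    [0.38, [0, 0, 0], -0.1241],
    [0.38, [0, 0, 0], -0.1241],
    [0.38, [0, 0, 0], -0.1241],
    [0.38, [0, 0, 0], -0.1241],
    [0.38, [0, 0, 0], -0.1241],
    [0.38, [0, 0, 0], -0.1241],
    [0.38, [0, 0, 0], -0.1241],
    [0.38, [0, 0, 0], -0.1241],
    [0.38, [0, 0, 0], 0],
  ],
)

```text
time_s: 36.03
eef_pos: [0.4713, 0.4371, 0.0205]
eef_rot: [-1.611, 0.887, 1.611]
ft_force: [-0.3, 0.8, -0.5]
finger_gap: 0.383
```

Emit:
arm_command(
  commands=[
    [0.1, [0, 0, 0], 0],
    [0.1, [0, 0, 0], 0],
    [0.1, [0, 0, 0], 0],
    [0.1, [0, 0, 0], 0],
  ],
)

```text
time_s: 36.37
eef_pos: [0.4715, 0.4371, 0.0207]
eef_rot: [-1.606, 0.892, 1.606]
ft_force: [-0.6, -0.4, 5.6]
finger_gap: 0.208
```

Run:
```python
from h import *
S=cam("side"); go([.5383,.0027,.0993],122)
cv2.imwrite("pics/s19.png",cv2.resize(S["img"][180:330,230:360,::-1],None,fx=4,fy=4,interpolation=cv2.INTER_CUBIC))
```

```text
p [0.4715 0.4372 0.0207] jawdir deg 121.9 tilt [-1.    -0.001  0.   ] gap 0.207 t 36.42
shift tool mm [ -78.8  172.7 -404.2]
turn: world ccw deg 0.1 -> spin rad -0.002 q6 0.19
```

View pics/s19.png

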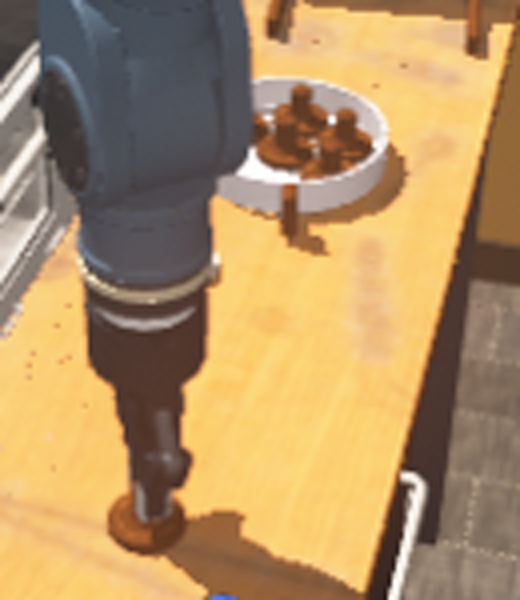

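Emit:
arm_command(
  commands=[
    [0.1, [-0.03, 0, 0], 0],
    [0.1, [-0.035, 0, 0], 0],
    [0.1, [-0.015, 0.0072, -0.0168], 0],
    [0.1, [0, 0.0144, -0.0337], 0],
    [0.1, [0, 0.0144, -0.0337], 0],
    [0.1, [0, 0.0144, -0.0337], 0],
    [0.1, [0, 0.0144, -0.0337], 0],
    [0.1, [0, 0.0144, -0.0337], 0],
    [0.1, [0, 0.0144, -0.0337], 0],
    [0.1, [0, 0.0144, -0.0337], 0],
  ],
)

```text
time_s: 37.25
eef_pos: [0.5134, 0.1637, 0.1001]
eef_rot: [-1.607, 0.892, 1.607]
ft_force: [1.1, 0.7, -0.5]
finger_gap: 0.207
```

Emit:
arm_command(
  commands=[
    [0.1, [0, 0.0144, -0.0337], 0],
    [0.1, [0, 0.0144, -0.0337], 0],
    [0.1, [0, 0.0144, -0.0337], 0],
    [0.1, [0, 0.0144, -0.0337], 0],
    [0.1, [0, 0.0072, -0.0168], 0],
    [0.1, [0.03, 0, 0], 0],
    [0.1, [0.015, 0, 0], 0],
    [0.1, [0, 0, 0], 0],
    [0.1, [0, 0, 0], 0],
    [0.1, [0, 0, 0], 0],
  ],
)

```text
time_s: 38.08
eef_pos: [0.5393, 0.0027, 0.056]
eef_rot: [-1.608, 0.891, 1.607]
ft_force: [0.6, 0.5, 1.0]
finger_gap: 0.205
```

Run:
```python
from h import *
S=cam("side");T=cam("top"); go([.5383,.0027,.0247],122)
cv2.imwrite("pics/s20.png",cv2.resize(S["img"][180:330,230:360,::-1],None,fx=4,fy=4,interpolation=cv2.INTER_CUBIC))
```

```text
p [0.5397 0.0029 0.0564] jawdir deg 122.0 tilt [-1.    -0.002 -0.001] gap 0.209 t 38.18
shift tool mm [31.7  1.3  0.6]
turn: world ccw deg -0.0 -> spin rad 0.0 q6 -0.55
```

View pics/s20.png

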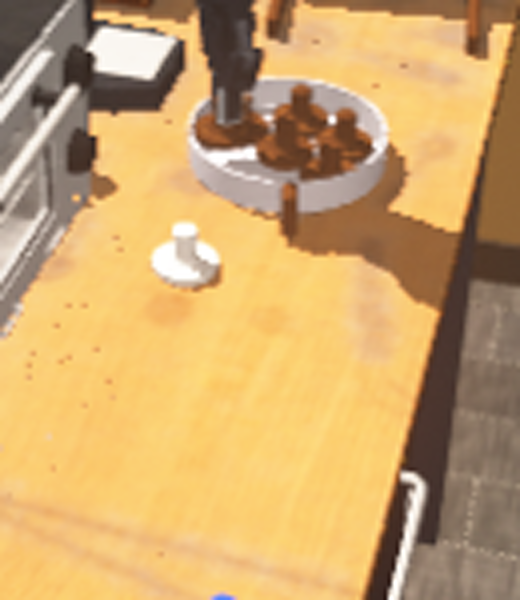

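Emit:
arm_command(
  commands=[
    [0.1, [0.01, 0.0005, 0.0003], 0],
    [0.1, [0.01, 0, 0], 0],
    [0.1, [0.005, 0, 0], 0],
    [0.1, [0.003, 0, 0], 0],
    [0.1, [0.002, 0, 0], 0],
    [0.1, [0.0015, 0, 0], 0],
    [0.1, [0, 0, 0], 0],
    [0.1, [0, 0, 0], 0],
  ],
)

```text
time_s: 38.85
eef_pos: [0.5382, 0.0022, 0.0257]
eef_rot: [-1.609, 0.892, 1.606]
ft_force: [-7.5, -3.2, 19.4]
finger_gap: 0.206
```

Contact came about 1 mm early with an inward side force, so the lid is probably touching the wall. Raise 3 mm, shift 1 mm inward and lower again.

Emit:
arm_command(
  commands=[
    [0.1, [-0.003, 0, 0], 0],
    [0.1, [0, 0.001, 0], 0],
    [0.1, [0, 0, 0], 0],
    [0.1, [0, 0, 0], 0],
  ],
)

```text
time_s: 39.18
eef_pos: [0.5378, 0.0022, 0.0269]
eef_rot: [-1.608, 0.89, 1.607]
ft_force: [-0.1, -1.2, -0.1]
finger_gap: 0.21
```

Emit:
arm_command(
  commands=[
    [0.1, [0.0015, 0, 0], 0],
    [0.1, [0, 0, 0], 0],
    [0.1, [0.001, 0, 0], 0],
    [0.1, [0, 0, 0], 0],
    [0.1, [0, 0, 0], 0],
  ],
)

```text
time_s: 39.6
eef_pos: [0.5384, 0.0023, 0.0257]
eef_rot: [-1.609, 0.889, 1.606]
ft_force: [-4.3, 0.8, 17.8]
finger_gap: 0.207
```

Same height again, so it is probably resting on the floor after a small slip in the grip; lying on a neighbour would raise it 9 mm. Release, back off and inspect.

Emit:
arm_command(
  commands=[
    [0.38, [0, 0, 0], 0],
    [0.38, [0, 0, 0], 0],
    [0.38, [0, 0, 0], 0],
    [0.38, [-0.03, 0, 0], 0],
    [0.38, [-0.035, 0, 0], 0],
    [0.55, [-0.035, -0.01, 0.015], 0],
    [0.55, [-0.035, -0.02, 0.0295], 0],
    [0.55, [-0.01, -0.02, 0.0295], 0],
    [0.55, [0, -0.02, 0.0295], 0],
    [0.55, [0, -0.02, 0.0295], 0],
  ],
)

```text
time_s: 40.43
eef_pos: [0.5437, 0.1582, 0.1645]
eef_rot: [-1.608, 0.89, 1.605]
ft_force: [1.2, 0.4, 0.2]
finger_gap: 0.552
```

Emit:
arm_command(
  commands=[
    [0.55, [0, -0.02, 0.0295], 0],
    [0.55, [0, -0.02, 0.0295], 0],
    [0.55, [0, -0.02, 0.0295], 0],
    [0.55, [0, -0.02, 0.0295], 0],
    [0.55, [0, -0.02, 0.0295], 0],
    [0.55, [0, 0, 0], 0],
    [0.55, [0, 0, 0], 0],
    [0.55, [0, 0, 0], 0],
  ],
)

```text
time_s: 41.1
eef_pos: [0.5495, 0.3345, 0.1628]
eef_rot: [-1.608, 0.892, 1.609]
ft_force: [1.0, 0.2, -1.0]
finger_gap: 0.552
```

Run:
```python
from h import *
S=cam("side");T=cam("top"); go([.4,.2,.2],0)
cv2.imwrite("pics/side21.png",S["img"][:,:,::-1]);cv2.imwrite("pics/top21.png",T["img"][:,:,::-1])
a=cv2.resize(S["img"][185:265,260:340,::-1],None,fx=7,fy=7,interpolation=cv2.INTER_CUBIC)
cv2.imwrite("pics/s21.png",a)
```

```text
p [0.5498 0.3335 0.1633] jawdir deg 121.9 tilt [-1.     0.001 -0.   ] gap 0.547 t 41.2
shift tool mm [-36.5 197.8 -34.1]
turn: world ccw deg 58.1 -> spin rad -1.014 q6 -0.01
```

View pics/s21.png

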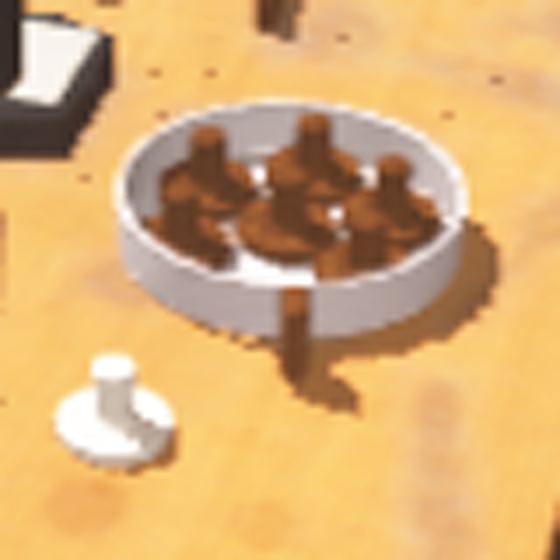

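View pics/top21.png

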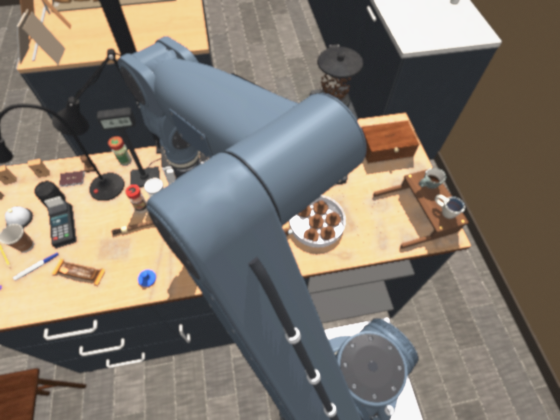

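Run:
```python
import cv2
I=cv2.imread("pics/top21.png")
cv2.imwrite("pics/t21c.png",cv2.resize(I[185:260,275:360],None,fx=8,fy=8,interpolation=cv2.INTER_CUBIC))
cv2.imwrite("pics/t21r.png",cv2.resize(I[165:255,365:475],None,fx=6,fy=6,interpolation=cv2.INTER_CUBIC))
```

```text
(no output)
```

View pics/t21c.png

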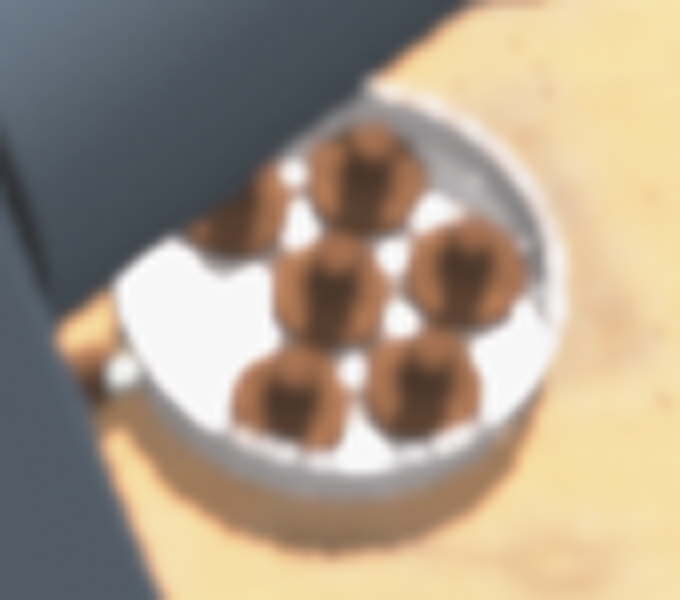

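View pics/t21r.png

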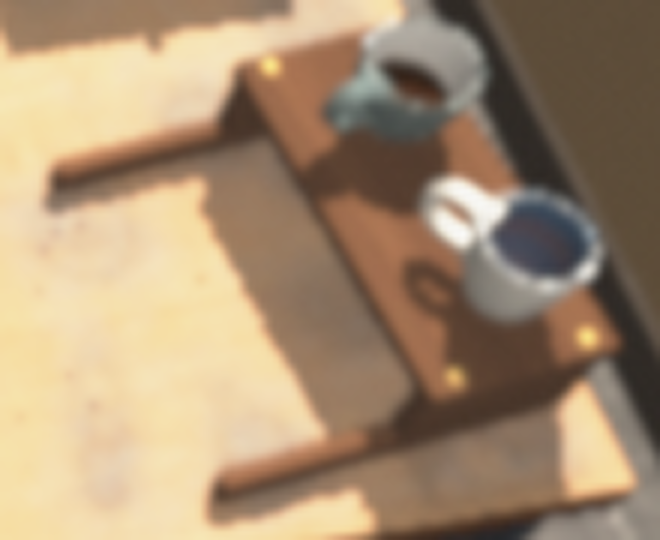

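All six lids lie flat in the honeycomb, with the free place on the handle side. Next I triangulate the riser, using the pins and rail ends from two views.

Run:
```python
import cv2
I=cv2.imread("pics/side21.png")
cv2.imwrite("pics/s21r.png",cv2.resize(I[135:200,285:365],None,fx=9,fy=9,interpolation=cv2.INTER_CUBIC))
```

```text
(no output)
```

View pics/s21r.png

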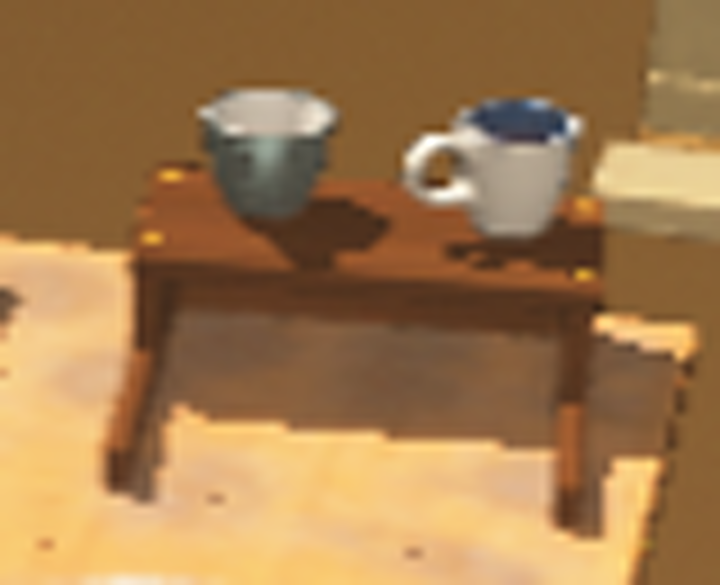

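```bash
cat > m.py <<'E'
from h import *
S=cam("side");T=cam("top")
def c2(s,x0,y0,k): return ((s[0]+.5)/k-.5+x0,(s[1]+.5)/k-.5+y0)
pairs={"pinFL":((270,66),(152,238)),"pinFR":((455,377),(584,274)),"pinBR":((587,337),(585,205)),"railLtop":((60,162),(118,448)),"railRtop":((222,475),(568,486))}
for k,(t,s) in pairs.items():
    t=c2(t,365,165,6); s=c2(s,285,135,9)
    X,e=tri(T,t,S,s); z=.072 if "pin" in k else .022
    print(k,X.round(4),round(e,4),"topplane",plane(T,[t],z)[0].round(4),"sideplane",plane(S,[s],z)[0].round(4))
E
python3 m.py
python3 - <<'E'
from h import *
S=cam("side");T=cam("top")
# handle: top image dark block & side
# side crop s21: handle block top (295,295), bottom (297,385) scale7 origin 260,185
for nm,s in (("top",(295,292)),("bot",(297,380))):
    p=((s[0]+.5)/7-.5+260,(s[1]+.5)/7-.5+185); print(nm,p,plane(S,[p],.046)[0].round(4),plane(S,[p],.004)[0].round(4))
I=cv2.imread("pics/top0.png"); cv2.imwrite("pics/t0h.png",cv2.resize(I[215:260,265:310],None,fx=12,fy=12,interpolation=cv2.INTER_CUBIC))
E
```

```text
pinFL [ 0.5724 -0.3628  0.0721] 0.0037 topplane [ 0.5746 -0.3637  0.072 ] sideplane [ 0.5704 -0.3607  0.072 ]
pinFR [ 0.3688 -0.387   0.0705] 0.0025 topplane [ 0.3695 -0.3867  0.072 ] sideplane [ 0.3673 -0.3825  0.072 ]
pinBR [ 0.3786 -0.4646  0.071 ] 0.0022 topplane [ 0.3793 -0.4644  0.072 ] sideplane [ 0.3773 -0.461   0.072 ]
railLtop [ 0.5602 -0.2479  0.0208] 0.0073 topplane [ 0.5637 -0.2487  0.022 ] sideplane [ 0.5559 -0.2417  0.022 ]
railRtop [ 0.3564 -0.2704  0.021 ] 0.0049 topplane [ 0.3586 -0.2708  0.022 ] sideplane [ 0.3539 -0.2662  0.022 ]
top (301.7142857142857, 226.28571428571428) [0.4611 0.085  0.046 ] [0.4741 0.0246 0.004 ]
bot (302.0, 238.85714285714286) [0.4436 0.1539 0.046 ] [0.4556 0.0974 0.004 ]
```

View pics/t0h.png

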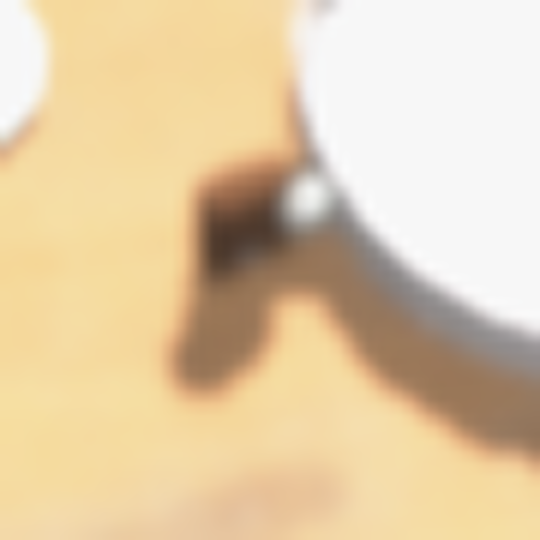

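Run:
```python
from h import *
S=cam("side");T=cam("top")
def c2(s,x0,y0,k): return ((s[0]+.5)/k-.5+x0,(s[1]+.5)/k-.5+y0)
for nm,t,z in (("topface ctr",(248,190),.046),("top out-left corner",(200,197),.046),("foot outer",(208,275),.004)):
    print(nm,plane(T,[c2(t,265,215,12)],z)[0].round(4))
s=c2((295,292),260,185,7); t=c2((210,200),265,215,12); print("outer top edge tri",[np.round(q,4) for q in tri(T,t,S,s)])
# tin rim again from side21
from scipy.optimize import least_squares
I=S["img"]
x,y,w,h=270,192,65,45
hsv=cv2.cvtColor(I,cv2.COLOR_RGB2HSV); m=cv2.inRange(hsv,(0,0,95),(180,70,255)); mm=np.zeros_like(m); mm[y:y+h,x:x+w]=m[y:y+h,x:x+w]
mm=cv2.morphologyEx(mm,cv2.MORPH_CLOSE,np.ones((3,3)))
ct=max(cv2.findContours(mm,cv2.RETR_EXTERNAL,cv2.CHAIN_APPROX_NONE)[0],key=cv2.contourArea)[:,0,:].astype(float)
d=ct-ct.mean(0); ct+=.5*d/np.linalg.norm(d,axis=1)[:,None]
u,v=ct.T
for nm,k,z in (("rim",v<212,.034),("base",(v>223)&((u<298)|(u>306)),0)):
    P=plane(S,ct[k],z); f=lambda q:np.hypot(P[:,0]-q[0],P[:,1]-q[1])-q[2]
    print(nm,least_squares(f,[*P[:,:2].mean(0),.09],loss="soft_l1",f_scale=.001).x.round(4))
```

```text
topface ctr [0.4592 0.0845 0.046 ]
top out-left corner [0.4594 0.0973 0.046 ]
foot outer [0.4575 0.0948 0.004 ]
outer top edge tri [array([0.4573, 0.0952, 0.052 ]), np.float64(0.004)]
rim [ 0.4884 -0.0223  0.0912]
base [ 0.4895 -0.0272  0.0884]
```

Handle point is about (0.460, 0.086), so the handle direction is about 14° off and the jaw yaw needed is 14° (≡ 194°). Turn and go there.

Emit:
arm_command(
  commands=[
    [0.5, [0, 0, 0], -0.1143],
    [0.5, [0, 0, 0], -0.1143],
    [0.5, [0, 0, 0], -0.1143],
    [0.5, [0, 0, 0], -0.1143],
    [0.5, [0, 0, 0], -0.1143],
    [0.5, [0, 0, 0], -0.1143],
    [0.5, [0, 0, 0], -0.1143],
    [0.5, [0, 0, 0], -0.1143],
    [0.5, [0, 0, 0], -0.1143],
    [0.5, [0, 0, 0], -0.1143],
  ],
)

```text
time_s: 42.33
eef_pos: [0.5499, 0.3343, 0.1637]
eef_rot: [2.151, 0.146, -2.151]
ft_force: [0.1, 0.3, -0.0]
finger_gap: 0.497
```

Emit:
arm_command(
  commands=[
    [0.5, [0, 0, 0], -0.1143],
    [0.5, [0, 0.0312, 0.021], 0],
    [0.5, [0, 0.0312, 0.021], 0],
    [0.5, [0, 0.0312, 0.021], 0],
    [0.5, [0, 0.0312, 0.021], 0],
    [0.5, [0, 0.0312, 0.021], 0],
    [0.5, [0, 0.0312, 0.021], 0],
    [0.5, [0, 0.0312, 0.021], 0],
    [0.5, [0, 0, 0], 0],
    [0.5, [0, 0, 0], 0],
  ],
)

```text
time_s: 43.17
eef_pos: [0.4597, 0.0854, 0.1641]
eef_rot: [2.094, 0.254, -2.092]
ft_force: [-0.0, 0.2, 0.4]
finger_gap: 0.501
```

Emit:
arm_command(
  commands=[
    [0.5, [0.035, 0, 0], 0],
    [0.5, [0.035, 0, 0], 0],
    [0.5, [0.015, 0, 0], 0],
    [0.5, [0, 0, 0], 0],
    [0.5, [0, 0, 0], 0],
  ],
)

```text
time_s: 43.58
eef_pos: [0.4602, 0.0878, 0.0783]
eef_rot: [2.09, 0.258, -2.092]
ft_force: [0.7, -0.4, 0.7]
finger_gap: 0.502
```

Run:
```python
from h import *
S=cam("side");T=cam("top"); go([.460,.086,.013],14)
a=cv2.resize(S["img"][175:265,255:345,::-1],None,fx=6,fy=6,interpolation=cv2.INTER_CUBIC)
cv2.imwrite("pics/s22.png",a)
cv2.imwrite("pics/t22.png",T["img"][:,:,::-1])
```

```text
p [0.4613 0.0878 0.0797] jawdir deg -165.9 tilt [-1.    -0.    -0.002] gap 0.497 t 43.68
shift tool mm [66.7  1.4  1.9]
turn: world ccw deg -0.1 -> spin rad 0.001 q6 -1.63
```

View pics/s22.png

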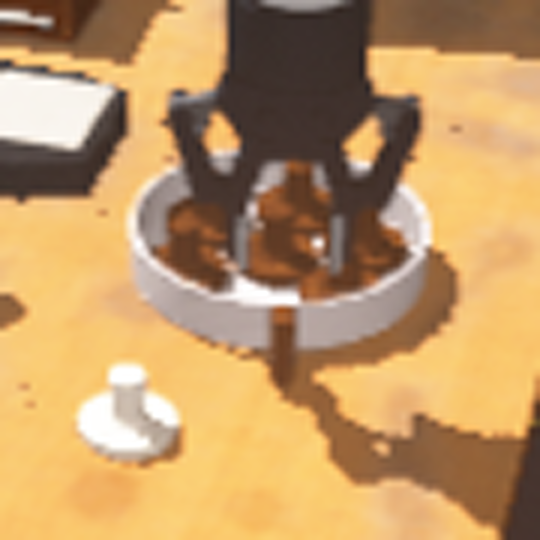

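The open jaws straddle the handle. Descend and grip slowly.

Emit:
arm_command(
  commands=[
    [0.5, [0.025, 0, 0], 0],
    [0.5, [0.022, 0, 0], 0],
    [0.5, [0.012, 0, 0], 0],
    [0.5, [0.006, 0, 0], 0],
    [0.5, [0, 0, 0], 0],
    [0.3, [0, 0, 0], 0],
    [0.2, [0, 0, 0], 0],
    [0.05, [0, 0, 0], 0],
    [0.05, [0, 0, 0], 0],
    [0.05, [0, 0, 0], 0],
  ],
)

```text
time_s: 44.52
eef_pos: [0.4614, 0.0874, 0.0148]
eef_rot: [2.094, 0.258, -2.088]
ft_force: [-0.1, -0.1, 5.8]
finger_gap: 0.153
```

Run:
```python
from h import *
S=cam("side");T=cam("top"); go([.4303,-.0323,.014],7)
print(r.get_obs()["ft_force"].round(1),r.get_obs()["moment"].round(2))
a=cv2.resize(S["img"][175:265,255:345,::-1],None,fx=6,fy=6,interpolation=cv2.INTER_CUBIC)
cv2.imwrite("pics/s23.png",a)
```

```text
p [0.4614 0.0874 0.0148] jawdir deg -166.0 tilt [-1.    -0.    -0.003] gap 0.151 t 44.62
shift tool mm [  0.7 108.6  59.2]
turn: world ccw deg -7.0 -> spin rad 0.123 q6 -1.63
[ 0.6 -0.2  6.3] [0.02 0.18 0.12]
```

View pics/s23.png

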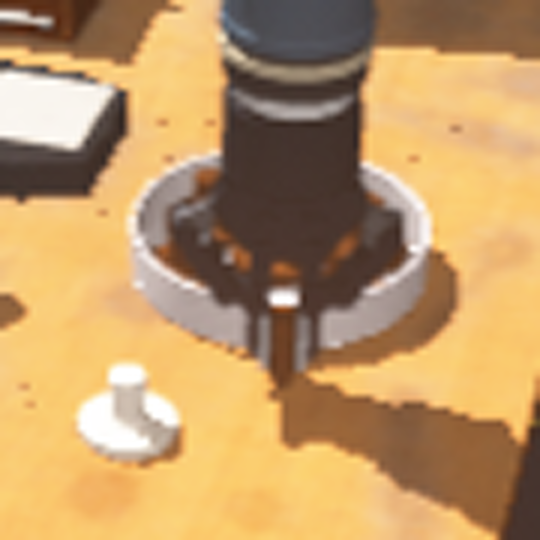

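Handle gripped (gap 0.15 for 14 mm). Turn the tin by 7° to match the lane, then begin sliding diagonally onto the lane axis.

Emit:
arm_command(
  commands=[
    [0.05, [0, 0, 0], 0.01],
    [0.05, [0, 0, 0], 0.02],
    [0.05, [0, 0, 0], 0.025],
    [0.05, [0, 0, 0], 0.025],
    [0.05, [0, 0, 0], 0.025],
    [0.05, [0, 0, 0], 0.015],
    [0.05, [0, 0, 0], 0.006],
    [0.05, [0, 0, 0], 0],
    [0.05, [0, 0, 0], 0],
  ],
)

```text
time_s: 45.37
eef_pos: [0.4626, 0.087, 0.0148]
eef_rot: [2.166, 0.127, -2.155]
ft_force: [5.7, -3.0, 6.8]
finger_gap: 0.159
```

Emit:
arm_command(
  commands=[
    [0.05, [0, 0.002, 0.0008], 0],
    [0.05, [0, 0.004, 0.0016], 0],
    [0.05, [0, 0.006, 0.0024], 0],
    [0.05, [0, 0.008, 0.0032], 0],
    [0.05, [0, 0.008, 0.0032], 0],
    [0.05, [0, 0.008, 0.0032], 0],
    [0.05, [0, 0.008, 0.0032], 0],
    [0.05, [0, 0.006, 0.0024], 0],
    [0.05, [0, 0.004, 0.0016], 0],
    [0.05, [0, 0.002, 0.0008], 0],
  ],
)

```text
time_s: 46.2
eef_pos: [0.4462, 0.0299, 0.0148]
eef_rot: [2.166, 0.131, -2.158]
ft_force: [2.3, 9.7, 9.1]
finger_gap: 0.16
```

Run:
```python
from h import *
S=cam("side");T=cam("top"); go([.4303,-.0323,.0148],6.8)
print(r.get_obs()["ft_force"].round(1),r.get_obs()["moment"].round(2))
a=cv2.resize(S["img"][150:250,265:365,::-1],None,fx=5,fy=5,interpolation=cv2.INTER_CUBIC)
cv2.imwrite("pics/s24.png",a); cv2.imwrite("pics/t24.png",T["img"][:,:,::-1])
```

```text
p [0.4462 0.0296 0.0148] jawdir deg -173.2 tilt [-1.    -0.002 -0.004] gap 0.155 t 46.3
shift tool mm [-0.2 59.6 23.1]
turn: world ccw deg 0.0 -> spin rad -0.001 q6 -1.62
[ 1.1  4.6 11.2] [0.8  0.01 0.22]
```

View pics/s24.png

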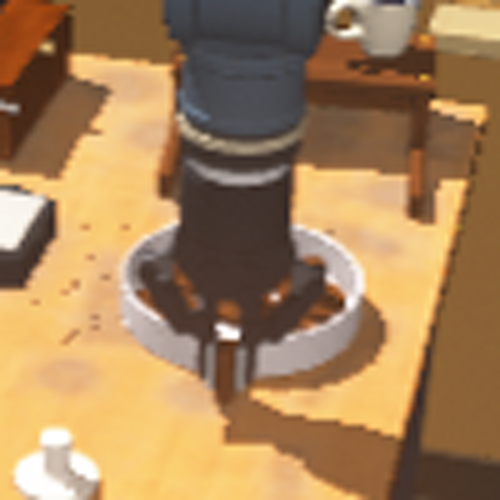

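View pics/t24.png

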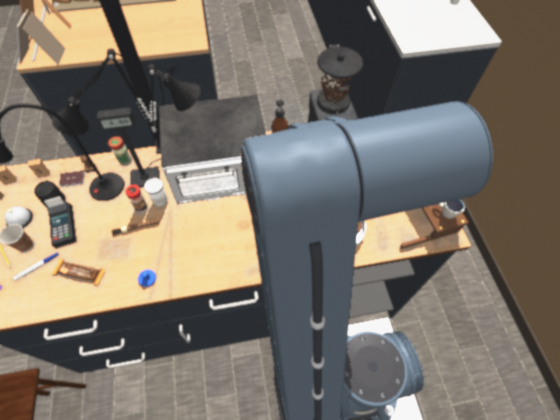

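The tin follows on the counter with force about 11 N. Go on to the lane axis.

Emit:
arm_command(
  commands=[
    [0.05, [0, 0.002, 0.0008], 0],
    [0.05, [0, 0.005, 0.002], 0],
    [0.05, [0, 0.008, 0.0031], 0],
    [0.05, [0, 0.01, 0.0039], 0],
    [0.05, [0, 0.01, 0.0039], 0],
    [0.05, [0, 0.009, 0.0035], 0],
    [0.05, [0, 0.008, 0.0031], 0],
    [0.05, [0, 0.005, 0.002], 0],
    [0.05, [0, 0.002, 0.0008], 0],
    [0.05, [0, 0, 0], 0],
  ],
)

```text
time_s: 47.13
eef_pos: [0.4302, -0.0319, 0.0148]
eef_rot: [2.165, 0.13, -2.158]
ft_force: [1.0, 5.7, 12.1]
finger_gap: 0.152
```

Run:
```python
from h import *
S=cam("side");T=cam("top"); go([.4303,-.0323,.0148],6.8)
print(r.get_obs()["ft_force"].round(1),r.get_obs()["moment"].round(2))
a=cv2.resize(S["img"][140:250,265:375,::-1],None,fx=5.4,fy=5.4,interpolation=cv2.INTER_CUBIC)
cv2.imwrite("pics/s25.png",a)
```

```text
p [ 0.4301 -0.0319  0.0148] jawdir deg -173.2 tilt [-1.    -0.001 -0.004] gap 0.152 t 47.23
shift tool mm [ 0.   0.4 -0.1]
turn: world ccw deg 0.0 -> spin rad -0.001 q6 -1.76
[ 0.7  4.9 12. ] [0.77 0.01 0.16]
```

View pics/s25.png

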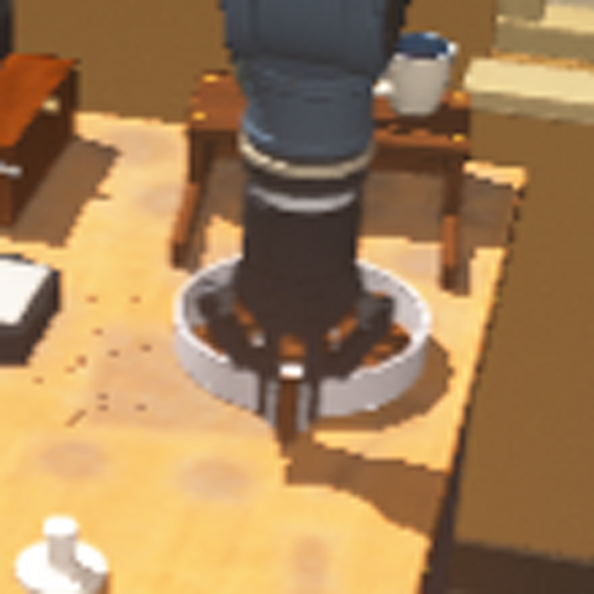

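Run:
```python
from h import *
from scipy.optimize import least_squares
S=cam("side"); I=S["img"]
x,y,w,h=293,183,57,36
hsv=cv2.cvtColor(I,cv2.COLOR_RGB2HSV); m=cv2.inRange(hsv,(0,0,95),(180,70,255)); mm=np.zeros_like(m); mm[y:y+h,x:x+w]=m[y:y+h,x:x+w]
c=np.concatenate([k[:,0,:] for k in cv2.findContours(mm,cv2.RETR_EXTERNAL,cv2.CHAIN_APPROX_NONE)[0] if len(k)>20])
hull=cv2.convexHull(c)[:,0,:].astype(float)
ct=np.array([p for p in c if cv2.pointPolygonTest(hull.astype(np.float32).reshape(-1,1,2),(float(p[0]),float(p[1])),True)<1.0],float)
d=ct-[320,202]; ct+=.5*d/np.linalg.norm(d,axis=1)[:,None]; u,v=ct.T
xr=np.array([.118,-.993]);yr=np.array([.993,.118]);o=np.array([.4695,-.362])
for nm,k,z in (("rim",(v<200)&((u<306)|(u>334)),.034),("base",(v>207)&((u<312)|(u>326)),0)):
    P=plane(S,ct[k],z); f=lambda q:np.hypot(P[:,0]-q[0],P[:,1]-q[1])-.09
    q=least_squares(f,[*P[:,:2].mean(0)],loss="soft_l1",f_scale=.001).x
    print(nm,k.sum(),q.round(4),"riser",((q-o)@xr).round(4),((q-o)@yr).round(4), "res",np.abs(f(q)).mean().round(4))
```

```text
rim 30 [ 0.4429 -0.1473] riser -0.2163 -0.0011 res 0.0015
base 34 [ 0.4435 -0.1503] riser -0.2133 -0.0008 res 0.0012
```

The tin centre sits on the lane axis to within 1–2 mm, with about 6 mm clearance each side. Push in along the lane (tool +y).

Emit:
arm_command(
  commands=[
    [0.05, [0, 0.002, 0], 0],
    [0.05, [0, 0.005, 0], 0],
    [0.05, [0, 0.008, 0], 0],
    [0.05, [0, 0.009, 0], 0],
    [0.05, [0, 0.009, 0], 0],
    [0.05, [0, 0.009, 0], 0],
    [0.05, [0, 0.008, 0], 0],
    [0.05, [0, 0.006, 0], 0],
    [0.05, [0, 0.003, 0], 0],
    [0.05, [0, 0.001, 0], 0],
  ],
)

```text
time_s: 48.12
eef_pos: [0.4363, -0.0903, 0.0148]
eef_rot: [2.165, 0.134, -2.16]
ft_force: [-1.9, 15.8, 19.6]
finger_gap: 0.151
```

Run:
```python
from h import *
S=cam("side"); go([.4557,-.2458,.0148],6.8)
print(r.get_obs()["ft_force"].round(1),r.get_obs()["moment"].round(2))
a=cv2.resize(S["img"][135:235,275:375,::-1],None,fx=5.4,fy=5.4,interpolation=cv2.INTER_CUBIC)
cv2.imwrite("pics/s26.png",a)
```

```text
p [ 0.4363 -0.0903  0.0148] jawdir deg -173.2 tilt [-1.    -0.004 -0.003] gap 0.152 t 48.17
shift tool mm [ -0.7 156.7  -0.9]
turn: world ccw deg 0.0 -> spin rad -0.0 q6 -1.9
[-1.3 13.1 17.9] [ 2.2   0.41 -0.02]
```

View pics/s26.png

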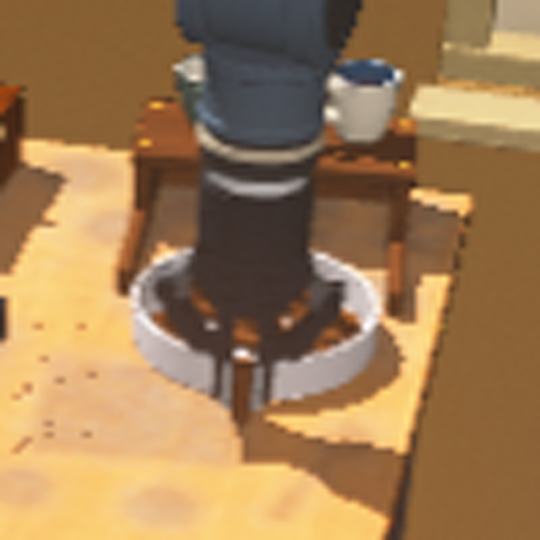

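The tin's leading edge is in the mouth. Downward preload has grown to about 18 N, so relieve it by 1 mm and continue.

Emit:
arm_command(
  commands=[
    [0.05, [-0.0008, 0.001, 0], 0],
    [0.05, [0, 0.003, 0], 0],
    [0.05, [0, 0.006, 0], 0],
    [0.05, [0, 0.006, 0], 0],
    [0.05, [0, 0.006, 0], 0],
    [0.05, [0, 0.003, 0], 0],
    [0.05, [0, 0.001, 0], 0],
  ],
)

```text
time_s: 48.75
eef_pos: [0.4388, -0.117, 0.0148]
eef_rot: [2.163, 0.131, -2.161]
ft_force: [-0.5, 9.7, 8.8]
finger_gap: 0.152
```

Run:
```python
from h import *
S=cam("side"); go([.4557,-.2458,.0148],6.8)
print(r.get_obs()["ft_force"].round(1),r.get_obs()["moment"].round(2))
a=cv2.resize(S["img"][135:235,275:375,::-1],None,fx=5.4,fy=5.4,interpolation=cv2.INTER_CUBIC)
cv2.imwrite("pics/s27.png",a)
```

```text
p [ 0.4388 -0.117   0.0148] jawdir deg -173.2 tilt [-1.    -0.003 -0.001] gap 0.156 t 48.8
shift tool mm [ -0.3 129.9  -1.6]
turn: world ccw deg 0.0 -> spin rad -0.001 q6 -1.95
[-1.1  7.1  7.6] [1.16 0.14 0.07]
```

View pics/s27.png

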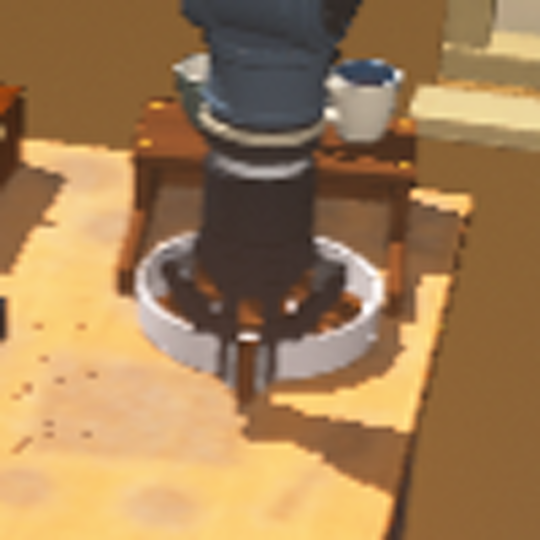

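Forces have dropped and the tin is between the rails, at crop edges (135–383) against rail inner edges (about 133–388). Continue.

Emit:
arm_command(
  commands=[
    [0.05, [0, 0.002, 0], 0],
    [0.05, [0, 0.004, 0], 0],
    [0.05, [0, 0.006, 0], 0],
    [0.05, [0, 0.007, 0], 0],
    [0.05, [0, 0.007, 0], 0],
    [0.05, [0, 0.007, 0], 0],
    [0.05, [0, 0.006, 0], 0],
    [0.05, [0, 0.004, 0], 0],
    [0.05, [0, 0.002, 0], 0],
    [0.05, [0, 0, 0], 0],
  ],
)

```text
time_s: 49.63
eef_pos: [0.4441, -0.1618, 0.0148]
eef_rot: [2.162, 0.13, -2.161]
ft_force: [-0.1, 6.2, 7.8]
finger_gap: 0.154
```

Run:
```python
from h import *
S=cam("side"); go([.4557,-.2458,.0148],6.8)
print(r.get_obs()["ft_force"].round(1),r.get_obs()["moment"].round(2))
a=cv2.resize(S["img"][135:235,275:375,::-1],None,fx=5.4,fy=5.4,interpolation=cv2.INTER_CUBIC)
cv2.imwrite("pics/s28.png",a)
```

```text
p [ 0.444  -0.1617  0.0148] jawdir deg -173.2 tilt [-1.    -0.002 -0.001] gap 0.155 t 49.68
shift tool mm [-0.1 84.9 -1.7]
turn: world ccw deg 0.0 -> spin rad -0.001 q6 -2.04
[-0.8  6.1  7.8] [ 1.01  0.12 -0.  ]
```

View pics/s28.png

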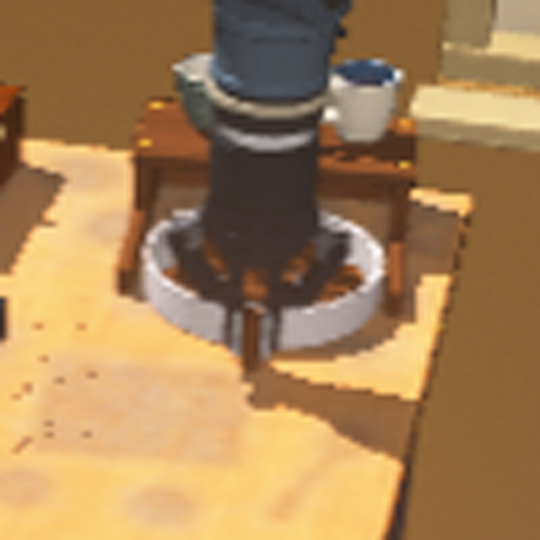

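Emit:
arm_command(
  commands=[
    [0.05, [0, 0.002, 0], 0],
    [0.05, [0, 0.004, 0], 0],
    [0.05, [0, 0.006, 0], 0],
    [0.05, [0, 0.008, 0], 0],
    [0.05, [0, 0.008, 0], 0],
    [0.05, [0, 0.008, 0], 0],
    [0.05, [0, 0.007, 0], 0],
    [0.05, [0, 0.005, 0], 0],
    [0.05, [0, 0.003, 0], 0],
    [0.05, [0, 0.001, 0], 0],
  ],
)

```text
time_s: 50.52
eef_pos: [0.45, -0.213, 0.0149]
eef_rot: [2.162, 0.131, -2.161]
ft_force: [-1.3, 11.5, 10.1]
finger_gap: 0.152
```

Run:
```python
from h import *
S=cam("side"); go([.4557,-.2458,.0148],6.8)
print(r.get_obs()["ft_force"].round(1),r.get_obs()["moment"].round(2))
a=cv2.resize(S["img"][135:235,275:375,::-1],None,fx=5.4,fy=5.4,interpolation=cv2.INTER_CUBIC)
cv2.imwrite("pics/s29.png",a)
```

```text
p [ 0.4501 -0.213   0.0149] jawdir deg -173.2 tilt [-1.    -0.003 -0.001] gap 0.159 t 50.57
shift tool mm [-0.  33.2 -1.7]
turn: world ccw deg 0.0 -> spin rad -0.0 q6 -2.13
[-0.8  7.7  9.6] [1.3  0.08 0.06]
```

View pics/s29.png

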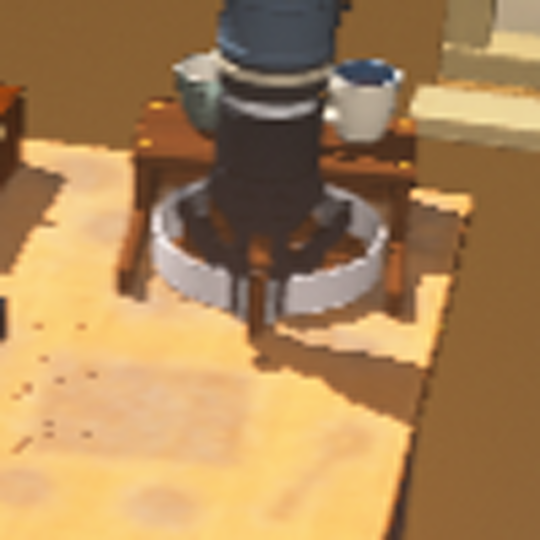

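The tin is a little right of centre, so correct by 1.5 mm while going on, then creep to the stop.

Emit:
arm_command(
  commands=[
    [0.05, [0, 0.002, -0.0003], 0],
    [0.05, [0, 0.003, -0.0004], 0],
    [0.05, [0, 0.005, -0.0004], 0],
    [0.05, [0, 0.005, -0.0004], 0],
    [0.05, [0, 0.004, 0], 0],
    [0.05, [0, 0.002, 0], 0],
    [0.05, [0, 0.001, 0], 0],
    [0.05, [0, 0, 0], 0],
  ],
)

```text
time_s: 51.23
eef_pos: [0.454, -0.2344, 0.0148]
eef_rot: [2.162, 0.131, -2.162]
ft_force: [-0.3, 8.3, 9.6]
finger_gap: 0.154
```

Emit:
arm_command(
  commands=[
    [0.05, [0, 0.002, 0], 0],
    [0.05, [0, 0.002, 0], 0],
    [0.05, [0, 0.001, 0], 0],
    [0.05, [0, 0, 0], 0],
  ],
)

```text
time_s: 51.57
eef_pos: [0.4546, -0.2393, 0.0149]
eef_rot: [2.162, 0.132, -2.161]
ft_force: [-2.1, 8.0, 9.4]
finger_gap: 0.155
```

Emit:
arm_command(
  commands=[
    [0.05, [0, 0.001, 0], 0],
    [0.05, [0, 0.001, 0], 0],
    [0.05, [0, 0, 0], 0],
    [0.05, [0, 0, 0], 0],
  ],
)

```text
time_s: 51.9
eef_pos: [0.4548, -0.2412, 0.0149]
eef_rot: [2.162, 0.132, -2.161]
ft_force: [-0.5, 9.7, 8.9]
finger_gap: 0.157
```

Emit:
arm_command(
  commands=[
    [0.05, [0, 0.001, 0], 0],
    [0.05, [0, 0.001, 0], 0],
    [0.05, [0, 0.001, 0], 0],
    [0.05, [0, 0, 0], 0],
    [0.05, [0, 0, 0], 0],
  ],
)

```text
time_s: 52.32
eef_pos: [0.4551, -0.2441, 0.0148]
eef_rot: [2.162, 0.132, -2.162]
ft_force: [-1.1, 9.6, 9.5]
finger_gap: 0.158
```

Emit:
arm_command(
  commands=[
    [0.05, [0, 0.001, 0], 0],
    [0.05, [0, 0.001, 0], 0],
    [0.05, [0, 0, 0], 0],
    [0.05, [0, 0, 0], 0],
  ],
)

```text
time_s: 52.65
eef_pos: [0.4553, -0.2452, 0.0148]
eef_rot: [2.162, 0.134, -2.162]
ft_force: [-1.6, 14.4, 11.8]
finger_gap: 0.156
```

Emit:
arm_command(
  commands=[
    [0.05, [0, 0.001, 0], 0],
    [0.05, [0, 0, 0], 0],
    [0.05, [0, 0, 0], 0],
  ],
)

```text
time_s: 52.9
eef_pos: [0.4552, -0.2452, 0.0148]
eef_rot: [2.163, 0.137, -2.163]
ft_force: [-1.2, 19.3, 14.4]
finger_gap: 0.152
```

The TCP stopped at y = -0.2452 (home predicted at -0.2458) while the force rose from 9 to 19 N: the tin is against the stop. Relieve the preload, open, rise and retreat.

Emit:
arm_command(
  commands=[
    [0.05, [0, -0.001, 0], 0],
    [0.05, [0, 0, 0], 0],
    [0.15, [0, 0, 0], 0],
    [0.22, [0, 0, 0], 0],
    [0.3, [0, 0, 0], 0],
    [0.4, [0, 0, 0], 0],
    [0.4, [0, 0, 0], 0],
    [0.4, [0, 0, 0], 0],
  ],
)

```text
time_s: 53.57
eef_pos: [0.4557, -0.248, 0.0142]
eef_rot: [2.16, 0.128, -2.161]
ft_force: [-0.1, 0.0, -0.4]
finger_gap: 0.402
```

Emit:
arm_command(
  commands=[
    [0.4, [-0.01, 0, 0], 0],
    [0.4, [-0.02, 0, 0], 0],
    [0.4, [-0.03, 0, 0], 0],
    [0.4, [-0.035, 0, 0], 0],
    [0.4, [-0.035, -0.01, 0], 0],
    [0.4, [-0.02, -0.03, 0], 0],
    [0.4, [0, -0.04, 0], 0],
    [0.4, [0, -0.04, 0], 0],
    [0.4, [0, -0.04, 0], 0],
    [0.4, [0, -0.04, 0], 0],
  ],
)

```text
time_s: 54.4
eef_pos: [0.4315, -0.0478, 0.1653]
eef_rot: [2.162, 0.127, -2.159]
ft_force: [0.8, 0.6, 0.8]
finger_gap: 0.397
```

Emit:
arm_command(
  commands=[
    [0.4, [0, -0.04, 0], 0],
    [0.4, [0, -0.04, 0], 0],
    [0.4, [0, -0.04, 0], 0],
    [0.4, [0, -0.04, 0], 0],
    [0.4, [0, -0.04, 0], 0],
    [0.4, [0, -0.04, 0], 0],
    [0.4, [0, 0, 0], 0],
    [0.4, [0, 0, 0], 0],
  ],
)

```text
time_s: 55.07
eef_pos: [0.4031, 0.1911, 0.1649]
eef_rot: [2.158, 0.133, -2.158]
ft_force: [0.1, 0.2, 0.1]
finger_gap: 0.396
```

Run:
```python
from h import *
S=cam("side");T=cam("top");go([.4,.3,.2])
cv2.imwrite("pics/s30.png",cv2.resize(S["img"][135:215,280:370,::-1],None,fx=7,fy=7,interpolation=cv2.INTER_CUBIC))
cv2.imwrite("pics/t30.png",T["img"][:,:,::-1])
cv2.imwrite("pics/t30c.png",cv2.resize(T["img"][160:260,360:480,::-1],None,fx=6,fy=6,interpolation=cv2.INTER_CUBIC))
```

```text
p [0.4035 0.1889 0.1647] jawdir deg -173.2 tilt [-1.  0.  0.] gap 0.401 t 55.17
shift tool mm [ -35.4 -110.8   -9.8]
```

View pics/s30.png

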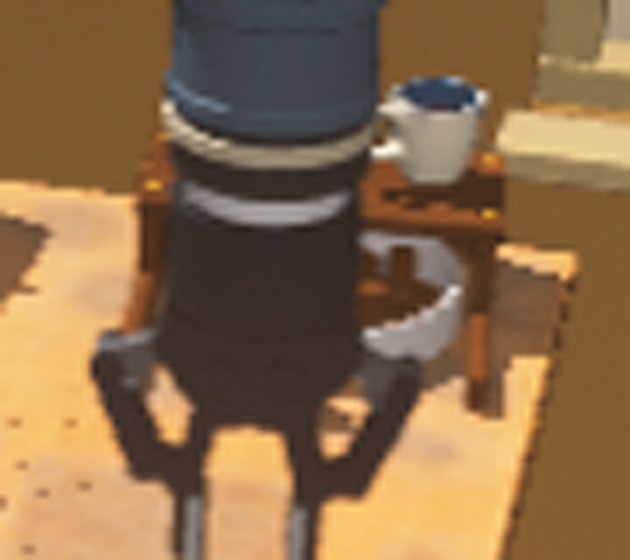

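View pics/t30c.png

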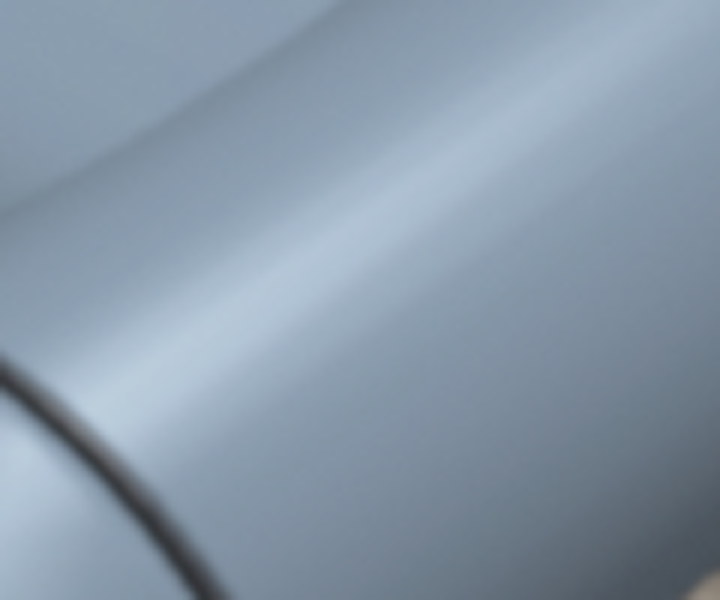

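The arm blocks both views. Move to the earlier viewing pose.

Emit:
arm_command(
  commands=[
    [0.4, [0, -0.021, -0.027], 0],
    [0.4, [0, -0.021, -0.027], 0],
    [0.4, [0, -0.021, -0.027], 0],
    [0.4, [0, -0.021, -0.027], 0],
    [0.4, [0, -0.021, -0.027], 0],
    [0.4, [0, -0.021, -0.027], 0],
    [0.4, [0, 0, 0], 0],
    [0.4, [0, 0, 0], 0],
  ],
)

```text
time_s: 55.83
eef_pos: [0.551, 0.3323, 0.1632]
eef_rot: [2.16, 0.125, -2.162]
ft_force: [-0.4, -0.4, -0.2]
finger_gap: 0.403
```

Run:
```python
from h import *
S=cam("side");T=cam("top");go([.4,.3,.2])
cv2.imwrite("pics/side31.png",S["img"][:,:,::-1])
cv2.imwrite("pics/s31.png",cv2.resize(S["img"][135:215,280:370,::-1],None,fx=7,fy=7,interpolation=cv2.INTER_CUBIC))
cv2.imwrite("pics/t31.png",T["img"][:,:,::-1])
cv2.imwrite("pics/t31c.png",cv2.resize(T["img"][160:260,360:480,::-1],None,fx=6,fy=6,interpolation=cv2.INTER_CUBIC))
```

```text
p [0.5496 0.3315 0.1641] jawdir deg -173.3 tilt [-1.     0.001  0.001] gap 0.402 t 55.93
shift tool mm [-35.7  13.9 152.3]
```

View pics/s31.png

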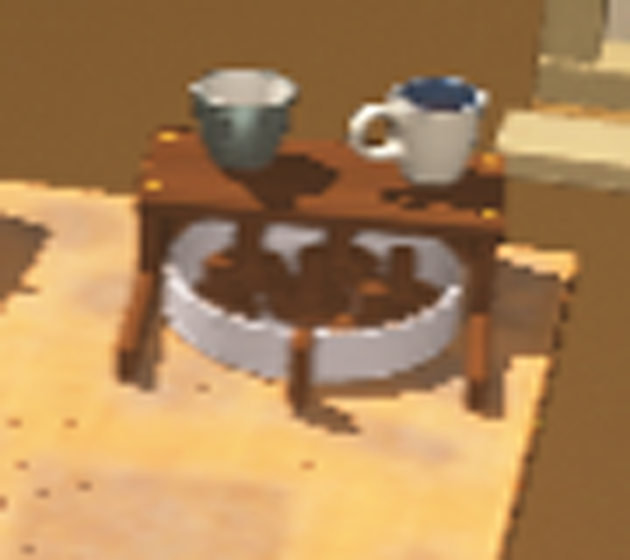

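View pics/t31c.png

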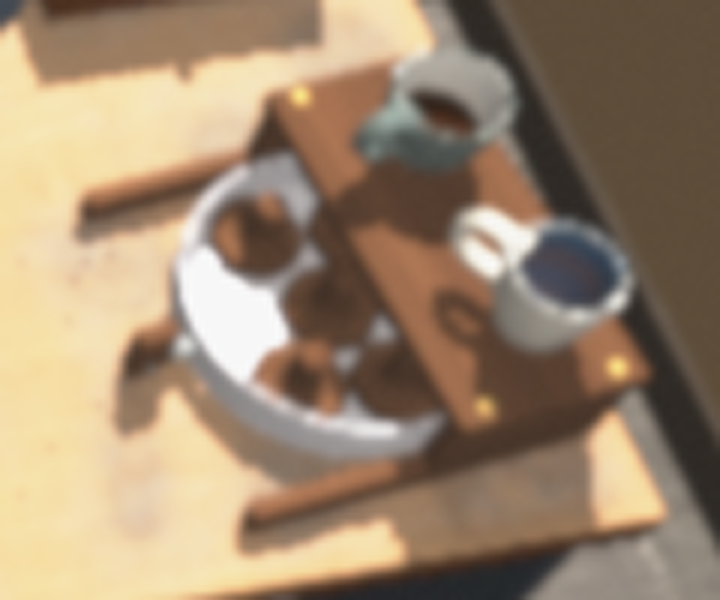

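View pics/side31.png

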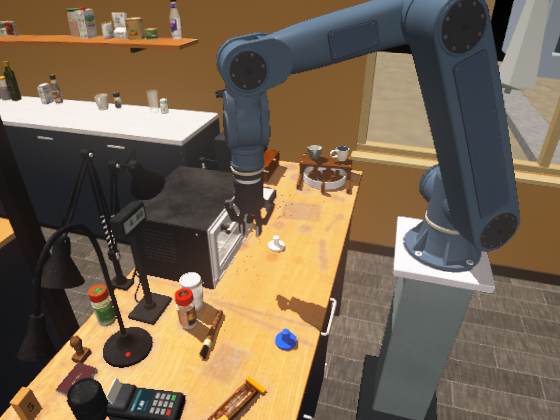

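The tin stands under the riser with the honeycomb intact, and the cups have not moved. As a numeric check of "home", I fit the tin's rim and base in each view against that view's riser points.

Run:
```python
from h import *
from scipy.optimize import least_squares
S=cam("side");T=cam("top")
def c2(s,x0,y0,k): return ((s[0]+.5)/k-.5+x0,(s[1]+.5)/k-.5+y0)
pins={"T":[c2((300,96),360,160,6),c2((484,406),360,160,6)],"S":[c2((152,185),280,135,7),c2((489,214),280,135,7)]}
for n,c,box in (("S",S,(302,164,46,28)),("T",T,(386,178,46,62))):
    P=plane(c,pins[n],.072)[:,:2]; yr=(P[0]-P[1]); yr/=np.linalg.norm(yr); xr=np.array([yr[1],-yr[0]]); o=P.mean(0)-.0135*xr
    I=c["img"]; x,y,w,h=box
    hsv=cv2.cvtColor(I,cv2.COLOR_RGB2HSV); m=cv2.inRange(hsv,(0,0,80),(180,75,255)); mm=np.zeros_like(m); mm[y:y+h,x:x+w]=m[y:y+h,x:x+w]
    ct=max(cv2.findContours(mm,cv2.RETR_EXTERNAL,cv2.CHAIN_APPROX_NONE)[0],key=cv2.contourArea)[:,0,:].astype(float)
    ctr=proj(c,[[*o,.017]])[0]; d=ct-ctr; ct+=.5*d/np.linalg.norm(d,axis=1)[:,None]; u,v=ct.T
    cv2.imwrite(f"pics/home_{n}.png",cv2.resize(np.hstack([mm[y:y+h,x:x+w],I[y:y+h,x:x+w,1]]),None,fx=7,fy=7,interpolation=0))
    print(n,"origin",o.round(4),"yr deg",np.degrees(np.arctan2(yr[1],yr[0])).round(2),"ctr",ctr.round(1))
    sel=((v>181)&((u<318)|(u>326)),0.) if n=="S" else ((u<405)&(v<210),.034)
    Q=plane(c,ct[sel[0]],sel[1]); f=lambda q:np.hypot(Q[:,0]-q[0],Q[:,1]-q[1])-.09
    q=least_squares(f,o,loss="soft_l1",f_scale=.001).x
    print(len(Q),q.round(4),"in riser x,y",((q-o)@xr).round(4),((q-o)@yr).round(4),np.abs(f(q)).mean().round(4))
```

```text
S origin [ 0.4678 -0.3573] yr deg 5.75 ctr [324.1 176. ]
33 [ 0.4963 -0.3394] in riser x,y -0.015 0.0302 0.0165
T origin [ 0.4709 -0.3616] yr deg 6.35 ctr [415.2 210.2]
35 [ 0.4711 -0.3491] in riser x,y -0.0124 0.0016 0.0026
```

View pics/home_T.png

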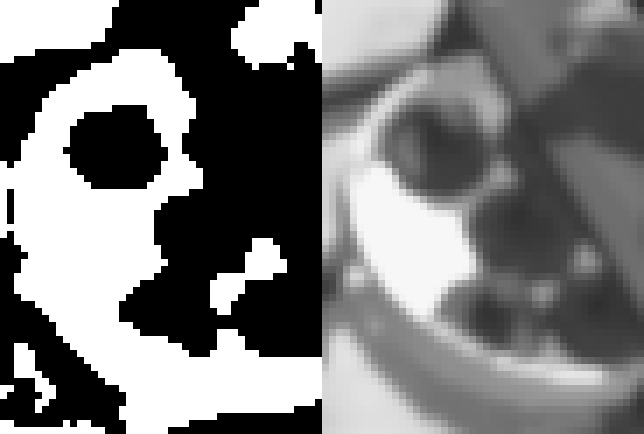

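View pics/home_S.png

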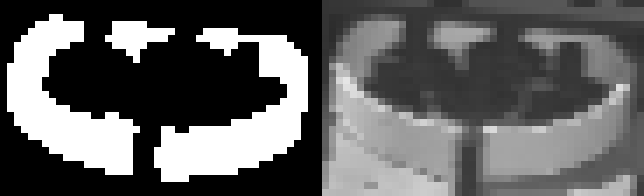

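Run:
```python
from h import *
from scipy.optimize import least_squares
S=cam("side");T=cam("top")
def circ(Q,R,o):
    f=lambda q:np.hypot(Q[:,0]-q[0],Q[:,1]-q[1])-R
    q=least_squares(f,o,loss="soft_l1",f_scale=.001).x; return q,np.abs(f(q)).mean()
xr=np.array([.118,-.993]);yr=np.array([.993,.118])
# side: brightest row per column along front lip (subpixel), columns clear of the handle
g=cv2.GaussianBlur(cv2.cvtColor(S["img"],cv2.COLOR_RGB2GRAY),(1,3),0).astype(float)
pts=[]
for u in list(range(308,320))+list(range(328,342)):
    col=g[176:187,u]-np.median(g[176:187,u]); k=int(col.argmax()); w=col[max(0,k-1):k+2].clip(0); pts.append((u,176+max(0,k-1)+(w*np.arange(len(w))).sum()/w.sum()))
print([round(p[1],1) for p in pts])
o=np.array([.4678,-.3573]); q,e=circ(plane(S,pts,.034),.0885,o); print("S rim",q.round(4),e.round(4),"riser",((q-o)@xr).round(4),((q-o)@yr).round(4))
# top: outer upper-left rim edge picked in t31c crop (6x, origin 360,160)
P=[((x+.5)/6-.5+360,(y+.5)/6-.5+160) for x,y in ((173,290),(176,262),(188,218),(205,190),(228,170),(258,156))]
o=np.array([.4709,-.3616]); q,e=circ(plane(T,P,.034),.09,o); print("T rim",q.round(4),e.round(4),"riser",((q-o)@xr).round(4),((q-o)@yr).round(4))
# handle in robot coords: last gripped TCP -> tin centre using 117-118 mm
for L in (.117,.118): print("robot:",(np.array([.4552,-.2452])+L*xr).round(4))
```

```text
[np.float64(185.9), np.float64(179.3), np.float64(179.5), np.float64(183.0), np.float64(183.0), np.float64(180.9), np.float64(181.2), np.float64(181.6), np.float64(181.6), np.float64(181.5), np.float64(182.5), np.float64(182.4), np.float64(183.1), np.float64(183.1), np.float64(183.1), np.float64(183.1), np.float64(183.0), np.float64(183.0), np.float64(183.1), np.float64(182.5), np.float64(182.5), np.float64(182.4), np.float64(181.4), np.float64(181.5), np.float64(180.4), np.float64(180.0)]
S rim [ 0.465  -0.3486] 0.0045 riser -0.009 -0.0018
T rim [ 0.4736 -0.3606] 0.0011 riser -0.0007 0.0028
robot: [ 0.469  -0.3614]
robot: [ 0.4691 -0.3624]
```

Run:
```python
from h import *
S=cam("side");T=cam("top")
xr=np.array([.118,-.993])
for n,c,o in (("S",S,[.4678,-.3573]),("T",T,[.4709,-.3616])):
    for dx in (-.008,0): 
        a=np.array(o)+(dx-.130)*xr
        print(n,dx,proj(c,[[*a,.046],[*a,.004]]).round(1).tolist())
c2=lambda s,x0,y0,k:(round((s[0]+.5)/k-.5+x0,1),round((s[1]+.5)/k-.5+y0,1))
print("seen S top/bottom",c2((302,330),280,135,7),c2((300,408),280,135,7))
I=T["img"][205:235,372:402,::-1]; J=S["img"][172:202,308:338,::-1]
cv2.imwrite("pics/hh.png",np.hstack([cv2.resize(k,None,fx=13,fy=13,interpolation=cv2.INTER_CUBIC) for k in (J,I)]))
```

```text
S -0.008 [[322.1, 185.1], [321.4, 194.3]]
S 0 [[322.2, 184.2], [321.6, 193.3]]
T -0.008 [[379.7, 216.3], [376.7, 222.7]]
T 0 [[381.9, 215.7], [378.9, 222.0]]
seen S top/bottom (322.7, 181.7) (322.4, 192.9)
```

View pics/hh.png

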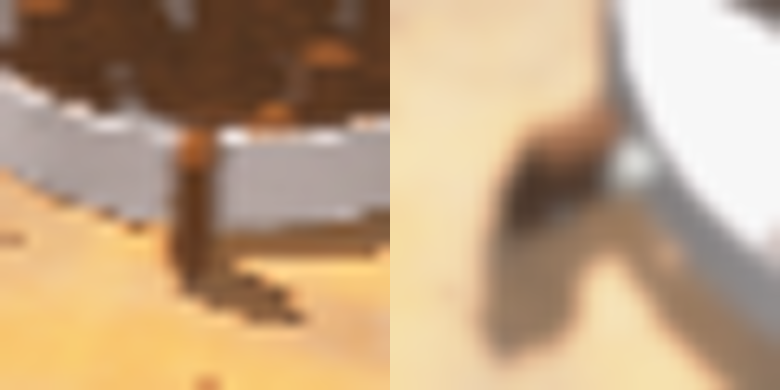

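The handle's outer edge is seen at side (323, 184.2) and top (382, 217). For exactly home the predictions are (322, 184.2) and (382, 216), so it agrees. Hand in.

```bash
python3 -c "
from station import r
print(r.get_obs()['time_s'], r.get_obs()['ft_force']); print(r.job_done())"
```

```text
56.2333 [-0.08311184  0.10544533  0.40046683]
the job is handed in; nothing more can be done
None
```

I packed all six brown lids that were out flat in the tin: one in the middle, five round it, and one whole place left free on the handle side. I then slid the tin by its handle, without lifting it, between the rails and under the riser until it met the back stop. I let go and handed in at 56 s; no verdict is reported.

**Last checks that agreed:**
- **Packing:** the final pictures show the honeycomb intact under the riser, with the lids looking flat. The two lids deepest under the board are only partly visible.
- **Back stop:** the arm stopped moving within about 1 mm of the predicted home point while the push force rose from about 9 to 19 N.
- **Handle and rim:** the handle's edges match the home prediction to about 1 pixel in both views. The tin's rim in the top view puts it within 1 mm of home and 3 mm of the lane's middle.
- **Cups:** both look unmoved on the riser, and the arm was clear of everything at hand-in.

**Checks that disagreed:**
- The rim fit in the side view put the tin about 9 mm short of home. That fit was noisy (4.5 mm residual), and earlier side-view rim fits were also 2 to 5 mm off in that direction. I relied on the stop contact, the handle edges and the top view instead.
- A first automatic fit was spoiled by a bad mask (12 to 15 mm off), so I dropped it.
- The sixth lid met the tin floor about 1 mm early, with some side force, even after I reset it. The pictures afterwards show it lying flat.

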